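# Put fresh blends away in the maturing chest

### The arm

A 6-joint arm with a two-finger parallel gripper is mounted at the origin on the work surface; the furniture and walls round the work are solid. World frame = base frame: x ahead of the robot, y to its left, z up, the work surface at z = 0. Lengths are in m, angles in rad, forces in N, time in s.
With the tool pointing down it reaches from about 0.35 to 0.775 m from the base axis. Payload 7.3 kg.
Tool frame: the origin (TCP) lies on the centre line of the jaws, within the pads' length; the fingertips stand tip_reach ahead of it and the grasp point (between the pads) lies 6 mm ahead of it (tip_reach is the distance from the TCP to the fingertips, in m); x points along the fingers, y is the direction in which the jaws open and shut, and the axes are right-handed (so a half turn about x gives the same grasp; the last joint's range is limited). The gripper opens to 92 mm and grips with 3 to 60 N. Pads are 19 mm wide; open, the fingers measure 130 mm over their backs; the gripper's body (75 mm by 190 mm) begins 47 mm behind the grasp point.
Start: joints at [-1.331, 0.342, 1.524, -0, 1.275, -0.146], TCP at [0.198, -0.486, 0.252] pointing down, gripper open.
Joint ranges: [-2.53, 2.53], [-0.77, 2.02], [0.04, 2.7], [-1, 4.14], [0.28, 2.66], [-3.11, 3.11]. Speed limits (rad/s): [2.57, 2.57, 3.14, 3.14, 3.14, 3.14].

### API

Orientations are given as [roll, pitch, yaw] about the fixed x, y, z axes, in that order (R = Rz(yaw) Ry(pitch) Rx(roll)).
In Python, from cell import observe, read_camera, get_calibration, hand_in, tip_reach gives the robot as it stands. The module is installed in compiled form; this text tells all that it offers.
- The arm moves only by the shell command python3 -m crank 'ROWS' [FORCE]. ROWS is JSON, a list of rows, each an object of numbers: "fingers": the opening, from -1 (shut) to 1 (fully open); "tx", "ty", "tz": the shift along the tool's x, y, z in units of 40 mm (1.0 is 40 mm); "roll": the turn about the tool's x in units of 10 degrees (1.0 is 10 degrees). In form: [{"fingers": .., "tx": .., "ty": .., "tz": .., "roll": ..}, ...]. A call has exactly 8 rows; each row is the pose to reach, as a shift and turn from the pose commanded when the call began, along the tool's axes at that moment; what a row does not reach only later rows make up. A row lasts 1/8 s, in which the tool goes at most 62.5 mm and 10.7 degrees, less where a joint would pass 70% of its speed; a pose out of reach is approached as far as the arm can. A call with a gripper value outside its range is refused whole. The fingers move at their own pace and stop on an object; FORCE is the grip in N (left out, the last holds). Time passes only in rows, so rows that repeat a pose let the fingers close, or fill a call up. It gives the time, the measured TCP pose, the force and the opening at its end, in the units of the state.
- observe(): the state, without advancing time (a new reading comes with each control period).
- read_camera(name): name is "scene" or "top" or "wrist"; returns (picture, depth): 480x640x3 uint8, red, green, blue; 480x640 float32, m along the optical axis (not along the pixel's ray), 0 where there is no reading.
- get_calibration(name): a dict with "vertical_fov" (degrees; the focal length in pixels is half the picture's height over the tangent of half this angle, whatever the lens; pixels are square), "cx", "cy" (the principal point, pixels), "pose" (4x4, takes a point from camera to world coordinates); the wrist camera has in their place "T_tool_cam" (4x4, takes a point from camera to tool coordinates, whose origin is the TCP and whose axes are the tool frame's). Camera axes: x right, y down, z forward; pixel columns grow to the right and rows downward; lengths in m; the calibration is good to about 2 mm. A picture is of the moment at which its call begins: read the wrist's pose just before it. get_calibration takes no time and is no camera call.
- hand_in(): hands the job in, once; it reports no verdict.
The state is a dict: "time": time; "qpos": joint angles; "qvel": joint speeds; "joint_efforts": joint torques, N m; "tool_pos": TCP position; "tool_rot": TCP orientation; "contact_force": force on the tool from outside, world axes, zero at the start; "torque": the same for the moment, N m; "opening": finger opening in m.
Only numpy, scipy, OpenCV 4.12 (cv2) and the standard library are available. Lean on these libraries where they do the work, as an engineer would, in place of code of your own. Each camera call takes 0.05 s, during which the arm holds its last target. There are 200 camera calls.

### The job

Move the dropper bottles from the small wooden carrier into the wooden maturing chest: raise its lid and lock the folding stay straight, past its dead point, then stand every one of these bottles upright in a bore of its own, down on the chest's floor, while the stay keeps the lid up. When all are in, break the stay's knee and lower the lid gently, without letting it drop, until it is fully shut. Leave the tin, the beaker and the funnel where they are.

Things in the scene. Friction and masses are not known exactly. Their poses are not given: they have to be found in the camera images.
- chest: Wooden chest fixed to the bench, 130 mm deep (x), 320 mm long (y), rim at z = 85 mm, walls 8 mm; hinged lid on it, a shell 40 mm deep. Origin: centre of the underside; x points from the front to the hinged back, y to the side with the stay, z up. The lid's hinge line runs along y at x = +65, z = 85 mm. Inside, a shelf (top at z = 30 mm) with four bores in a row along y, 78 mm in front of the hinge line.
- lid (a joint): Angle of the lid in rad: 0 fully shut, grows as its front edge is raised; about 1.54 with the stay dead straight (it goes no higher). Lid 0.3 kg; its stiff hinge (friction 0.05 N m) keeps it where it is left above about 1.2 rad; let go below about 1 rad it falls shut.
- lid_handle (a point): Middle of the lid's handle: a round steel bar, 10 mm thick, 100 mm long, parallel to the hinge, with a clear gap of 33 mm to the lid's front face; 168 mm in front of the hinge line and 12 mm above it when shut; it turns with the lid about the hinge line.
- stay_knee (a joint): Knee of the folding stay in rad: 0 folded as with the lid shut, grows as it straightens; 2.52 is dead straight, 2.72 is past straight against its stop: locked (beyond 2.62 counts as locked). The folded knee lies down and back, towards the hinge; drawn up and forward past the straight line (8 mm past it at the stop) it locks, pushed back and down it breaks.
- stay_pin (a point): Grip point on the stay's pin: a round steel bar 10 mm thick that sticks out 60 mm in all from the knee along the chest's +y, with a 16 mm end button; this point lies 36 mm out from the stay's plane, 46 mm outside the chest's side. It moves on a circle of 83 mm radius about stay_pivot.
- stay_pivot (a point): On the axis (parallel to the chest's y) of the stay's lower pivot, abreast of stay_pin; fixed, at x = -40, y = +206, z = +50 mm in the chest's frame. The upper pivot is on the lid, 85 mm in front of the hinge line and 12 mm above it when shut; both links are 83 mm long. The dead straight stay rises from here towards the back at 47 degrees above level.
- bore1 (a point): Floor centre of bore 1, 12 mm above the bench: a 45 mm through bore in the chest's shelf, 18 mm deep; neighbours 68 mm apart.
- bore2 (a point): Floor centre of bore 2, 12 mm above the bench: a 45 mm through bore in the chest's shelf, 18 mm deep; neighbours 68 mm apart.
- bore3 (a point): Floor centre of bore 3, 12 mm above the bench: a 45 mm through bore in the chest's shelf, 18 mm deep; neighbours 68 mm apart.
- bore4 (a point): Floor centre of bore 4, 12 mm above the bench: a 45 mm through bore in the chest's shelf, 18 mm deep; neighbours 68 mm apart.
- bottle1_mid (a point): Middle, half-way up (51 mm above its base), of an amber dropper bottle standing in the carrier: body 39 mm across and 67 mm high, black collar and bulb above, 102 mm in all, 0.04 to 0.09 kg; z axis up. May be absent.
- bottle2_mid (a point): Middle, half-way up (51 mm above its base), of an amber dropper bottle standing in the carrier: body 39 mm across and 67 mm high, black collar and bulb above, 102 mm in all, 0.04 to 0.09 kg; z axis up. May be absent.
- bottle3_mid (a point): Middle, half-way up (51 mm above its base), of an amber dropper bottle standing in the carrier: body 39 mm across and 67 mm high, black collar and bulb above, 102 mm in all, 0.04 to 0.09 kg; z axis up. May be absent.
- bottle4_mid (a point): Middle, half-way up (51 mm above its base), of an amber dropper bottle standing in the carrier: body 39 mm across and 67 mm high, black collar and bulb above, 102 mm in all, 0.04 to 0.09 kg; z axis up. May be absent.
- carrier: Loose square wooden bottle carrier left of the chest, 146 x 146 mm, 30 mm high, 0.7 kg, with four 44 mm bores, 24 mm deep, 75 mm apart; origin: centre of the underside. Bottles stand in its bores, base 6 mm above the bench.
- tin_mid (a point): Bystander: centre of a round tin, 59 mm across, 26 mm high, right of the chest.
- beaker_mid (a point): Bystander: centre of a small beaker, 47 mm across, 55 mm high, in front of the chest, to the left.
- funnel_mid (a point): Bystander: centre of a small steel funnel standing mouth down, 57 mm across, 56 mm high, in front of the chest, to the right.
Mind the look-alikes: they are no part of the job. What is shaped like the part that bears bottle4_mid but green is not meant.

How it is judged:
By the outcome, as a careful person would: the job done as asked, in the order asked, and still so for the second after the job is handed in, with the robot touching nothing.
Of bottle1, bottle2, bottle3, bottle4 only 2 to 4 are there at a start; the rules pass over those that are not, and their reading is None.
At some moment in a run one of carrier may be knocked a few centimetres aside while the robot is not near it.
It also fails if it takes over 210 s, if anything falls off the work surface, if the arm or the gripper's body presses on something with over 40 N, if the wrist force passes 120 N, or if a joint passes its speed limit or range.

## Working session

There is one attempt and no reset: what is moved stays moved. The work goes in short steps, Python scripts to look and compute and a shell command to move; the robot and the scene stay as the last step left them, time stands still between calls to the robot, and variables do not carry over. Pictures are saved under pics/ and viewed, about 12 in all and at most 16, crops included, and the job is handed in when it is done.

```bash
mkdir -p pics
cat > h.py <<'E'
import numpy as np, cv2
from cell import *
from scipy.spatial.transform import Rotation as R
def cam(name):
    s=observe(); im,d=read_camera(name); c=get_calibration(name)
    if name=='wrist':
        T=np.eye(4); T[:3,:3]=R.from_euler('xyz',s['tool_rot']).as_matrix(); T[:3,3]=s['tool_pos']; P=T@c['T_tool_cam']
    else: P=np.array(c['pose'])
    f=240/np.tan(np.radians(c['vertical_fov'])/2)
    return im,d,(f,c['cx'],c['cy'],P)
def pts(d,k):
    f,cx,cy,P=k; v,u=np.mgrid[:480,:640]
    p=np.stack([(u-cx)/f*d,(v-cy)/f*d,d],-1)
    return p@P[:3,:3].T+P[:3,3]
def save(n,im,s=1): cv2.imwrite('pics/'+n,cv2.resize(im[...,::-1],None,fx=s,fy=s,interpolation=cv2.INTER_CUBIC))
def tool():
    s=observe(); return np.array(s['tool_pos']),R.from_euler('xyz',s['tool_rot']).as_matrix(),s
def go(target):  # world target of TCP -> tx,ty,tz units
    p,M,_=tool(); return np.round(M.T@(np.array(target)-p)/0.04,2)
E
python3 - <<'E'
from h import *
for n in('scene','top'):
    im,d,k=cam(n); save(n+'0.png',im); np.savez(n+'0.npz',im=im,w=pts(d,k),d=d); print(n,k)
print(observe(),tip_reach)
print(tool()[1].round(3), get_calibration('wrist'))
E
```

```text
scene (np.float64(480.90929333144203), 328.74905130601, 240.19595496675615, array([[-0.90578381,  0.29915107, -0.3001072 ,  0.79598324],
       [ 0.4232025 ,  0.60298666, -0.67624458,  0.73412812],
       [-0.02133865, -0.7395375 , -0.67277704,  0.82572913],
       [ 0.        ,  0.        ,  0.        ,  1.        ]]))
top (np.float64(505.3953490860076), 330.0181335402265, 245.1356726667404, array([[-0.01841538, -0.99893826,  0.04222815,  0.40132625],
       [-0.99959261,  0.0193157 ,  0.02101231, -0.0584773 ],
       [-0.02180566, -0.041824  , -0.99888701,  1.2024037 ],
       [ 0.        ,  0.        ,  0.        ,  1.        ]]))
{'time': 0.1, 'qpos': array([-1.33100326e+00,  3.42623747e-01,  1.52485262e+00, -4.67890350e-05,
        1.27541472e+00, -1.46028947e-01]), 'qvel': array([ 0.00157823, -0.00376662, -0.00243073,  0.00056569,  0.00016747,
       -0.00118593]), 'joint_efforts': array([ 1.04398110e-03, -4.32006741e+01, -2.44694173e+01,  7.19101564e-02,
        5.26309479e-02, -4.48963942e-05]), 'tool_pos': array([ 0.19748932, -0.48610912,  0.25115369]), 'tool_rot': array([-1.68237833,  1.56949712,  1.84504998]), 'contact_force': array([-0.70589352, -0.56860206, -0.16819198]), 'torque': array([0.04890536, 0.01063073, 0.04496862]), 'opening': 0.0918042966994725} 0.025
[[-0.     0.376 -0.926]
 [ 0.001 -0.926 -0.376]
 [-1.    -0.001 -0.   ]] {'vertical_fov': 59.86155227685841, 'cx': 321.09861151274185, 'cy': 237.34691416966677, 'T_tool_cam': array([[-5.12483673e-04, -2.91106981e-01,  9.56690370e-01,
        -1.32760081e-01],
       [ 9.99999783e-01, -5.45934731e-04,  3.69563823e-04,
        -1.14897932e-03],
       [ 4.14707891e-04,  9.56690351e-01,  2.91107197e-01,
        -7.84539768e-02],
       [ 0.00000000e+00,  0.00000000e+00,  0.00000000e+00,
         1.00000000e+00]])}
```

View pics/scene0.png

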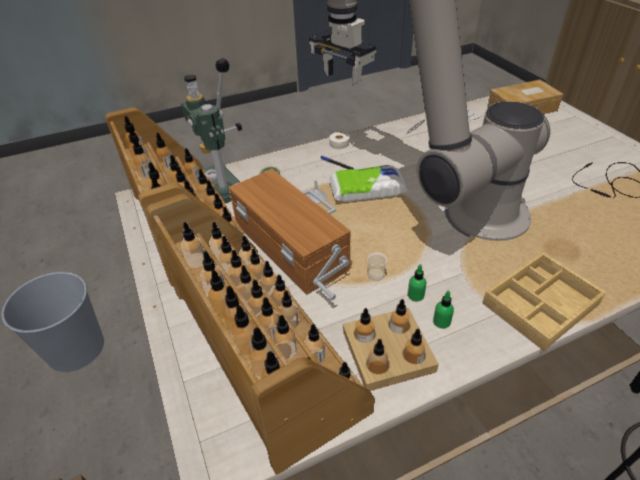

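View pics/top0.png

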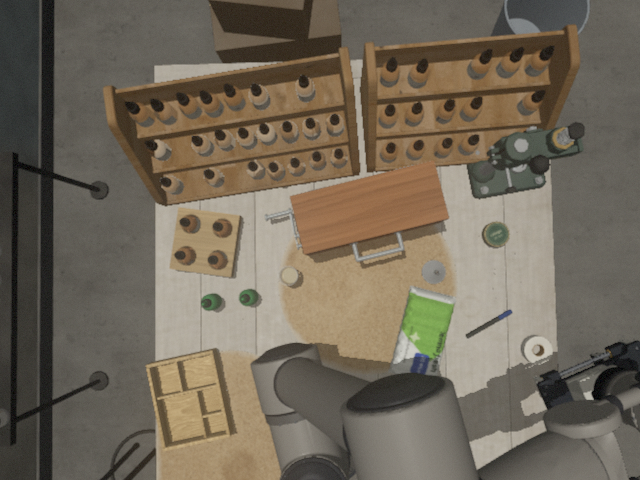

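The scene shows a shut chest around (290,230) and four amber bottles in the carrier at (390,345). Look-alikes are the two green bottles (417,285) and (443,310), and the amber bottles in the racks, e.g. (240,290). In the top view the carrier bottles are at (190,223), (221,228), (185,256) and (217,260). The stay pin is at (277,216) and the handle at (380,250).

Run:
```python
from h import *
z=np.load('top0.npz'); w=z['w']; im=z['im']
def rep(n,m):
    q=w[m]; print(n,m.sum(),'z',np.median(q[:,2]).round(4),'mean',q.mean(0).round(4)); return q
v,u=np.mgrid[:480,:640]
box=lambda a,b,c,d:(u>=a)&(u<c)&(v>=b)&(v<d)
m=box(280,160,452,260)&(abs(w[...,2]-.125)<.012); q=rep('lid',m)
r=cv2.minAreaRect(q[:,:2].astype(np.float32)*1000); print(r); print(cv2.boxPoints(r))
m=box(168,205,242,278)&(abs(w[...,2]-.03)<.008); q=rep('carrier',m)
r=cv2.minAreaRect(q[:,:2].astype(np.float32)*1000); print(r); print(cv2.boxPoints(r))
for n,(a,b) in dict(b1=(190,223),b2=(221,228),b3=(185,256),b4=(217,260)).items():
    m=box(a-14,b-14,a+15,b+15)&(w[...,2]>.085)&(w[...,2]<.125); rep(n,m)
m=box(345,230,415,268)&(w[...,2]>.085)&(w[...,2]<.11); q=rep('handle',m)
for y in range(235,265,3): print(y,[ (int(x),w[y,x].round(3).tolist()) for x in ()])
# racks: nearest points
for n,b in dict(rL=(105,80,360,210),rR=(362,30,580,175)).items():
    m=box(*b)&(w[...,2]>.05)&(w[...,0]>.45); q=w[m]; print(n,'min x',q[q[:,0].argsort()[:3]].round(3).tolist(), 'maxz',q[:,2].max())
save('crop_top.png',im[195:300,160:460],2.6)
s=np.load('scene0.npz'); 
save('crop_sc.png',s['im'][160:390,220:460],2.5)
```

```text
lid 9061 z 0.1243 mean [ 0.5266 -0.1207  0.1242]
((562.5922241210938, -113.1519775390625), (203.92469787597656, 320.2049560546875), 12.808679580688477)
[[ 427.67297   20.36181]
 [ 498.66125 -291.87512]
 [ 697.5115  -246.66577]
 [ 626.5232    65.57117]]
carrier 2826 z 0.0292 mean [0.4637 0.2572 0.0291]
((467.2347106933594, 269.43792724609375), (169.01638793945312, 148.95095825195312), 81.22135925292969)
[[380.73425 197.28595]
 [527.94037 174.55347]
 [553.73517 341.5899 ]
 [406.52905 364.3224 ]]
b1 31 z 0.0985 mean [0.5064 0.2883 0.0964]
b2 37 z 0.0973 mean [0.4947 0.2136 0.096 ]
b3 35 z 0.0974 mean [0.433  0.2994 0.0969]
b4 36 z 0.0971 mean [0.4211 0.2262 0.0962]
handle 399 z 0.1007 mean [ 0.4371 -0.1419  0.1006]
235 []
238 []
241 []
244 []
247 []
250 []
253 []
256 []
259 []
262 []
rL min x [[0.523, -0.088, 0.127], [0.523, -0.099, 0.125], [0.523, -0.091, 0.126]] maxz 0.2689472162311961
rR min x [[0.545, -0.388, 0.378], [0.546, -0.391, 0.377], [0.546, -0.386, 0.376]] maxz 0.39185578444011215
```

View pics/crop_sc.png

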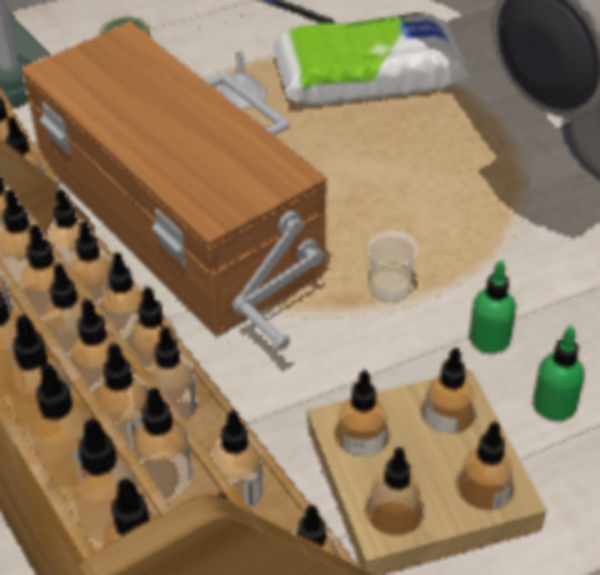

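The crop confirms four amber bottles in the carrier. The stay has its knee low and back with the pin pointing to +y, and the two green bottles are to be ignored. The lid fit was contaminated by the rack, so I'll refine it.

Run:
```python
from h import *
out={}
for n in('top','scene'):
    z=np.load(n+'0.npz'); w=z['w']; im=z['im'].astype(int)
    hsv=cv2.cvtColor(z['im'],cv2.COLOR_RGB2HSV)
    m=(abs(w[...,2]-.1245)<.008)&(w[...,0]>.4)&(w[...,0]<.63)&(w[...,1]>-.31)&(w[...,1]<.08)
    m=cv2.morphologyEx(m.astype(np.uint8),cv2.MORPH_OPEN,np.ones((7,7)))
    c,l,st,_=cv2.connectedComponentsWithStats(m); i=1+st[1:,4].argmax(); q=w[l==i]
    r=cv2.minAreaRect(q[:,:2].astype(np.float32)*1000); print(n,len(q),q.mean(0).round(4),r); print(cv2.boxPoints(r).round(1).tolist())
    # yaw by PCA
    for t in np.radians(np.arange(10,17,.5)):
        pass
    z2=w
    m=(abs(w[...,2]-.03)<.005)&(w[...,0]>.37)&(w[...,0]<.55)&(w[...,1]>.17)&(w[...,1]<.345)
    m=cv2.morphologyEx(m.astype(np.uint8),cv2.MORPH_OPEN,np.ones((5,5)))
    c,l,st,_=cv2.connectedComponentsWithStats(m); i=1+st[1:,4].argmax(); q=w[l==i]
    r=cv2.minAreaRect(q[:,:2].astype(np.float32)*1000); print(' carrier',r)
    m=(w[...,0]>.38)&(w[...,0]<.46)&(w[...,1]>-.25)&(w[...,1]<-.04)&(w[...,2]>.088)&(w[...,2]<.112)
    q=w[m]; print(' handle',len(q)); r=cv2.minAreaRect(q[:,:2].astype(np.float32)*1000); print(r,cv2.boxPoints(r).round(0).tolist())
    if n=='scene':
        for (u,v) in [(399,262),(391,357//1)]: pass
    m=(w[...,0]>.45)&(w[...,0]<.62)&(w[...,1]>.055)&(w[...,1]<.16)&(w[...,2]>.012)&(w[...,2]<.11)
    q=w[m]; print(' stay', len(q), q[q[:,1].argsort()[::-1]][:12].round(3).tolist())
```

```text
top 8764 [ 0.5255 -0.1228  0.1243] ((526.9258422851562, -121.28262329101562), (130.75210571289062, 320.1624450683594), 12.810713768005371)
[[427.70001220703125, 20.299999237060547], [498.70001220703125, -291.8999938964844], [626.2000122070312, -262.8999938964844], [555.2000122070312, 49.29999923706055]]
 carrier ((472.1861572265625, 257.5115966796875), (151.298828125, 68.45323181152344), 75.53060913085938)
 handle 351
((437.8572998046875, -119.70276641845703), (42.8385009765625, 150.887939453125), 12.4305419921875) [[401.0, -51.0], [433.0, -198.0], [475.0, -189.0], [443.0, -41.0]]
 stay 987 [[0.607, 0.16, 0.032], [0.614, 0.16, 0.032], [0.588, 0.16, 0.034], [0.586, 0.16, 0.034], [0.6, 0.16, 0.034], [0.595, 0.16, 0.034], [0.602, 0.16, 0.034], [0.616, 0.159, 0.034], [0.609, 0.159, 0.036], [0.611, 0.159, 0.036], [0.597, 0.159, 0.037], [0.604, 0.159, 0.039]]
scene 4810 [ 0.5268 -0.098   0.1251] ((526.8690795898438, -117.375), (131.9407196044922, 322.4286193847656), 12.803483009338379)
[[426.79998779296875, 25.200000762939453], [498.29998779296875, -289.20001220703125], [626.9000244140625, -260.0], [555.5, 54.5]]
 carrier ((463.884521484375, 262.2489318847656), (149.41250610351562, 147.63055419921875), 81.513916015625)
 handle 176
((433.4065246582031, -137.5193634033203), (27.34366798400879, 107.80609130859375), 12.624215126037598) [[408.0, -88.0], [432.0, -193.0], [459.0, -187.0], [435.0, -82.0]]
 stay 662 [[0.606, 0.159, 0.033], [0.599, 0.159, 0.036], [0.593, 0.159, 0.035], [0.597, 0.159, 0.034], [0.61, 0.159, 0.035], [0.615, 0.159, 0.034], [0.619, 0.159, 0.037], [0.595, 0.159, 0.036], [0.603, 0.158, 0.037], [0.604, 0.158, 0.034], [0.595, 0.158, 0.032], [0.612, 0.158, 0.038]]
```

```bash
cat >> h.py <<'E'
C=np.array([.527,-.1195]); YAW=np.radians(12.8)
def ch(x,y,z):  # chest mm -> world m
    c,s=np.cos(YAW),np.sin(YAW); return np.array([C[0]+(c*x-s*y)/1e3,C[1]+(s*x+c*y)/1e3,z/1e3])
def handle(th,y=0):
    a=np.arctan2(12,168)+th; r=np.hypot(168,12); return ch(65-r*np.cos(a),y,85+r*np.sin(a))
def knee(th,locked=False):
    a=np.arctan2(12,85)+th; r=np.hypot(85,12); U=np.array([65-r*np.cos(a),85+r*np.sin(a)]); L=np.array([-40,50]); v=U-L
    d=np.hypot(*v); h=np.arccos(min(1,d/166)); g=np.arctan2(v[1],v[0])+(h if locked else -h); return L+83*np.array([np.cos(g),np.sin(g)]),np.degrees(g)
def yaw():
    M=tool()[1]; return np.degrees(np.arctan2(M[1,1],M[0,1]))
E
python3 - <<'E'
from h import *
h=handle(0); print(h, go([h[0],h[1],.22]), yaw())
E
```

```text
[ 0.42655962 -0.1423195   0.097     ] [ 0.79 -5.81 -8.54] -67.89323976597238
```

```bash
python3 -m crank '[{"fingers":1,"tx":0,"ty":-0.7,"tz":-1,"roll":-1},{"fingers":0.5,"tx":0,"ty":-1.4,"tz":-2,"roll":-2},{"fingers":0,"tx":0,"ty":-2.2,"tz":-3.2,"roll":-3},{"fingers":-0.39,"tx":0,"ty":-3,"tz":-4.4,"roll":-4},{"fingers":-0.39,"tx":0.2,"ty":-3.8,"tz":-5.6,"roll":-5},{"fingers":-0.39,"tx":0.4,"ty":-4.5,"tz":-6.7,"roll":-6},{"fingers":-0.39,"tx":0.6,"ty":-5.2,"tz":-7.7,"roll":-7},{"fingers":-0.39,"tx":0.79,"ty":-5.81,"tz":-8.54,"roll":-8.07}]' 10
python3 -m crank '[{"fingers":-0.39},{"fingers":-0.39},{"fingers":-0.39},{"fingers":-0.39},{"fingers":-0.39},{"fingers":-0.39},{"fingers":-0.39},{"fingers":-0.39}]'
python3 - <<'E'
from h import *
im,d,k=cam('wrist'); save('wr1.png',im); w=pts(d,k); np.savez('wr1.npz',w=w,im=im)
print(yaw(),tool()[0], go(handle(0)+[0,0,.006]))
p=ch(0,0,0)
X=w-np.array([C[0],C[1],0]); c,s=np.cos(YAW),np.sin(YAW)
cx=c*X[...,0]+s*X[...,1]; cy=-s*X[...,0]+c*X[...,1]; z=w[...,2]
m=(z>.09)&(z<.11)&(cx<-.085)&(cx>-.13)
print(m.sum(), cx[m].min(),cx[m].max(),np.median(cx[m&(abs(cy)<.03)]),z[m].max(), cy[m].min(),cy[m].max())
E
```

```text
time: 1.1
tool_pos: [0.4272, -0.1408, 0.2197]
tool_rot: [-2.257, 1.57, 2.685]
contact_force: [-0.3, -0.4, 0.1]
opening: 0.0294
13.710106455070333 [ 0.42832088 -0.13746027  0.21878949] [ 2.89 -0.07  0.12]
3306 -0.10914776169625734 -0.08500740291905626 -0.10404816446065321 0.10390737769724243 -0.05289684598718808 0.05629566991733385invalid input at $[0]: expected keys fingers, tx, ty, tz, roll
```

View pics/wr1.png

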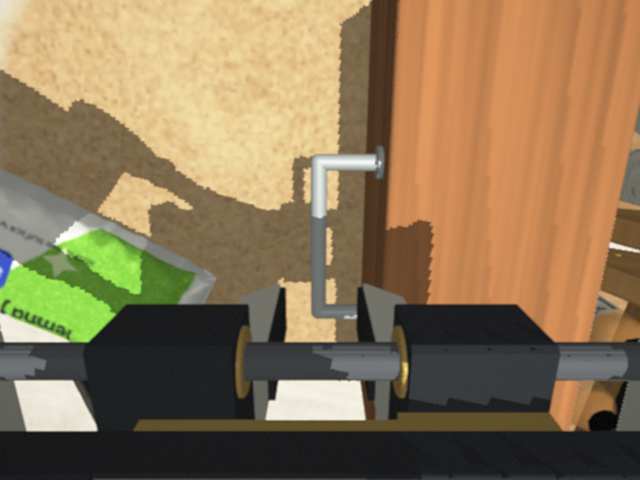

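The wrist view shows the handle bar running from (320,160) to (318,310), between the finger planes. Its measured chest x of −104 mm agrees with the expected −103, so I'll descend and grip.

```bash
python3 -m crank '[{"fingers":-0.39,"tx":0,"ty":0,"tz":0,"roll":0},{"fingers":-0.39,"tx":0.5,"ty":0,"tz":0,"roll":0},{"fingers":-0.39,"tx":1,"ty":0,"tz":0,"roll":0},{"fingers":-0.39,"tx":1.5,"ty":0,"tz":0,"roll":0},{"fingers":-0.39,"tx":2,"ty":0,"tz":0,"roll":0},{"fingers":-0.39,"tx":2.5,"ty":0,"tz":0,"roll":0},{"fingers":-0.39,"tx":2.92,"ty":0,"tz":0,"roll":0},{"fingers":-0.39,"tx":2.92,"ty":0,"tz":0,"roll":0}]' 12
python3 -m crank '[{"fingers":-1,"tx":0,"ty":0,"tz":0,"roll":0},{"fingers":-1,"tx":0,"ty":0,"tz":0,"roll":0},{"fingers":-1,"tx":0,"ty":0,"tz":0,"roll":0},{"fingers":-1,"tx":0,"ty":0,"tz":0,"roll":0},{"fingers":-1,"tx":0,"ty":0,"tz":0,"roll":0},{"fingers":-1,"tx":0,"ty":0,"tz":0,"roll":0},{"fingers":-1,"tx":0,"ty":0,"tz":0,"roll":0},{"fingers":-1,"tx":0,"ty":0,"tz":0,"roll":0}]' 12
python3 - <<'E'
from h import *
p,M,s=tool(); print(p,yaw(),s['contact_force'],s['opening'])
h0=handle(0)
for th in [.1,.2,.3,.4,.5,.6,.7,.8,.9,1,1.1,1.2,1.3,1.4,1.45,1.5,1.54]:
    d=M.T@(handle(th)-h0)/.04; print(th,d.round(2),knee(th)[0].round(1),knee(th)[1].round(1))
E
```

```text
time: 2.15
tool_pos: [0.4255, -0.1434, 0.1026]
tool_rot: [-2.152, 1.568, 2.781]
contact_force: [0.2, -0.4, 0.6]
opening: 0.0279
time: 3.15
tool_pos: [0.426, -0.1432, 0.104]
tool_rot: [-0.831, 1.569, -2.178]
contact_force: [-5.5, -4.3, 3.5]
opening: 0.0093
[ 0.42598657 -0.1431654   0.10395312] 12.835343416378999 [-5.50490046 -4.30153593  3.49396579] 0.009302663930585752
0.1 [-0.42  0.05  0.  ] [43.  49.6] -0.3
0.2 [-0.83  0.14  0.  ] [42.8 55. ] 3.5
0.3 [-1.23  0.27  0.  ] [42.5 59.5] 6.6
0.4 [-1.61  0.45  0.  ] [41.9 63.3] 9.2
0.5 [-1.98  0.66  0.  ] [41.3 66.6] 11.6
0.6 [-2.32  0.9   0.  ] [40.6 69.6] 13.7
0.7 [-2.64  1.18  0.  ] [39.9 72.4] 15.7
0.8 [-2.92  1.49  0.  ] [39.1 75.1] 17.6
0.9 [-3.18  1.82  0.  ] [38.2 77.7] 19.5
1 [-3.4   2.18  0.01] [37.2 80.4] 21.5
1.1 [-3.58  2.56  0.01] [36.1 83.2] 23.6
1.2 [-3.73  2.95  0.01] [34.7 86.3] 25.9
1.3 [-3.83  3.36  0.01] [32.8 89.8] 28.7
1.4 [-3.89  3.78  0.01] [30.2 94.3] 32.3
1.45 [-3.91  3.99  0.01] [28.2 97.3] 34.7
1.5 [-3.92  4.2   0.01] [ 25.2 101.4] 38.3
1.54 [-3.91  4.37  0.01] [ 17.2 110.2] 46.5
```

```bash
python3 -m crank '[{"fingers":-1,"tx":-0.42,"ty":0.05,"tz":0,"roll":0},{"fingers":-1,"tx":-0.83,"ty":0.14,"tz":0,"roll":0},{"fingers":-1,"tx":-1.23,"ty":0.27,"tz":0,"roll":0},{"fingers":-1,"tx":-1.61,"ty":0.45,"tz":0,"roll":0},{"fingers":-1,"tx":-1.98,"ty":0.66,"tz":0,"roll":0},{"fingers":-1,"tx":-2.32,"ty":0.9,"tz":0,"roll":0},{"fingers":-1,"tx":-2.64,"ty":1.18,"tz":0,"roll":0},{"fingers":-1,"tx":-2.92,"ty":1.49,"tz":0,"roll":0}]' 15
python3 -m crank '[{"fingers":-1,"tx":-0.26,"ty":0.33,"tz":0,"roll":0},{"fingers":-1,"tx":-0.48,"ty":0.69,"tz":0,"roll":0},{"fingers":-1,"tx":-0.66,"ty":1.07,"tz":0,"roll":0},{"fingers":-1,"tx":-0.81,"ty":1.46,"tz":0,"roll":0},{"fingers":-1,"tx":-0.91,"ty":1.87,"tz":0,"roll":0},{"fingers":-1,"tx":-0.97,"ty":2.29,"tz":0,"roll":0},{"fingers":-1,"tx":-0.97,"ty":2.29,"tz":0,"roll":0},{"fingers":-1,"tx":-0.97,"ty":2.29,"tz":0,"roll":0}]' 15
python3 - <<'E'
from h import *
im,d,k=cam('scene'); save('sc1.png',im[60:400,100:500],2); print(handle(1.4)); print(yaw())
E
```

```text
time: 4.15
tool_pos: [0.4822, -0.1304, 0.2219]
tool_rot: [-1.322, 1.565, -2.67]
contact_force: [-11.7, -4.7, 12.5]
opening: 0.0092
time: 5.15
tool_pos: [0.5741, -0.1094, 0.2599]
tool_rot: [0.8, 1.569, -0.547]
contact_force: [-0.5, -0.8, 4.9]
opening: 0.009
[ 0.57407135 -0.10880565  0.25259516]
12.795275346772389
```

View pics/sc1.png

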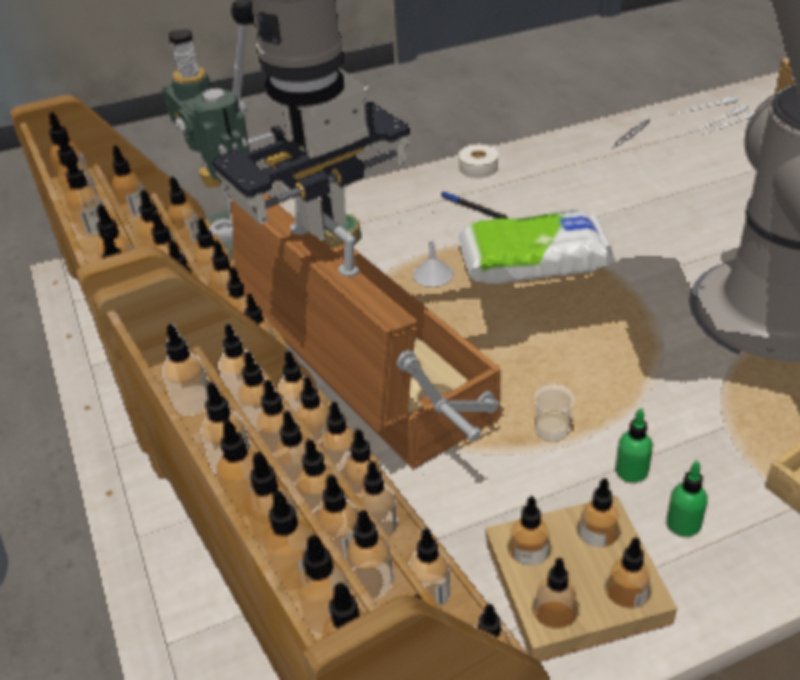

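The lid stands at about 1.4 rad, with the pin at (475,435) and the upper pivot at (405,360) in the crop. I'll release, rise, and measure the stay.

```bash
python3 -m crank '[{"fingers":-0.3,"tx":0,"ty":0,"tz":0,"roll":0},{"fingers":-0.3,"tx":0,"ty":0,"tz":0,"roll":0},{"fingers":-0.3,"tx":0,"ty":0,"tz":0,"roll":0},{"fingers":-0.3,"tx":-0.4,"ty":0,"tz":0,"roll":0},{"fingers":-0.3,"tx":-0.8,"ty":0,"tz":0,"roll":0},{"fingers":-0.3,"tx":-1.2,"ty":0,"tz":0,"roll":0},{"fingers":-0.3,"tx":-1.6,"ty":0,"tz":0,"roll":0},{"fingers":-0.3,"tx":-1.6,"ty":0,"tz":0,"roll":0}]' 15
python3 - <<'E'
from h import *
X0=np.array([C[0],C[1],0]); c,s=np.cos(YAW),np.sin(YAW)
for n in('scene','top'):
    im,d,k=cam(n); w=pts(d,k); X=w-X0
    q=np.stack([c*X[...,0]+s*X[...,1],-s*X[...,0]+c*X[...,1],w[...,2]],-1)*1000
    def rep(t,m):
        a=q[m]; print(n,t,m.sum(), a.min(0).round(),a.max(0).round(),np.median(a,0).round(1)) if m.any() else print(n,t,0)
    x,y,z=q[...,0],q[...,1],q[...,2]
    rep('upper',(abs(x-62)<14)&(abs(z-170)<14)&(y>163)&(y<200))
    rep('pinend',(y>195)&(y<245)&(abs(x-28)<25)&(z>75)&(z<125))
    rep('button',(y>222)&(y<245)&(abs(x-28)<25)&(z>75)&(z<125))
    rep('link',(y>163)&(y<190)&(abs(x-45)<8)&(z>100)&(z<165))
    rep('lidtop',(z>195)&(z<240)&(abs(y)<155)&(x>0)&(x<110))
    if n=='scene': save('sc2.png',im[200:320,260:400],5)
E
```

```text
time: 6.2
tool_pos: [0.5744, -0.1091, 0.3238]
tool_rot: [1.021, 1.569, -0.326]
contact_force: [-0.2, -0.2, -0.4]
opening: 0.0325
scene upper 89 [ 51. 163. 156.] [ 73. 175. 184.] [ 63.2 171.6 172.7]
scene pinend 92 [ 23. 195.  89.] [ 37. 234. 103.] [ 31.  220.3  98.3]
scene button 40 [ 23. 222.  89.] [ 37. 234. 103.] [ 31.3 231.5  98.5]
scene link 69 [ 37. 168. 101.] [ 53. 175. 160.] [ 44.7 172.2 132.1]
scene lidtop 2147 [  43. -155.  195.] [ 89. 155. 240.] [ 73.7  19.8 216.1]
top upper 26 [ 51. 163. 157.] [ 67. 170. 179.] [ 59.  167.8 174.4]
top pinend 80 [ 21. 195.  92.] [ 35. 230. 106.] [ 27.9 214.7  98.1]
top button 26 [ 21. 222.  92.] [ 35. 230. 106.] [ 27.2 226.4  99.9]
top link 22 [ 38. 167. 114.] [ 53. 170. 162.] [ 46.1 167.7 141.7]
top lidtop 1008 [  44. -155.  209.] [ 83. 155. 234.] [ 62.8  59.4 215.9]
```

View pics/sc2.png

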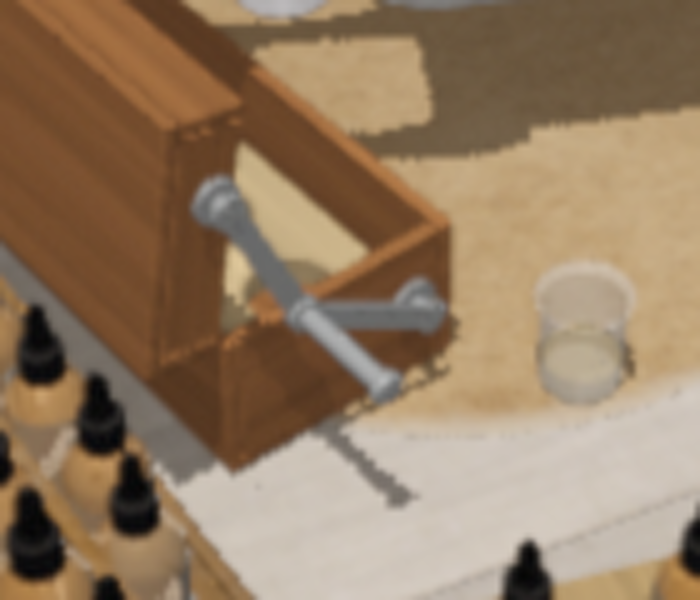

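The knee pin has its button end at (385,380) in the crop. Measured pin centre is chest x≈29, z≈97, which agrees with the model for θ≈1.44. The upper pivot hardware reaches y≈173, so gripping at y=212 keeps the gripper body clear.

Run:
```python
from h import *
print(yaw(), go(ch(28.8,212,240)), go(ch(28.8,212,109)))
M=tool()[1]; p0=ch(28.8,212,97)
L=np.array([-40,50]); 
for g in [34.5,38,42,46.5,49,51,52.5,54]:
    r=np.radians(g); k=L+83*np.array([np.cos(r),np.sin(r)]); print(g,k.round(1),(M.T@(ch(k[0],212,k[1])-p0)/.04).round(2))
```

```text
12.806999768455626 [ 2.06 -0.48 -5.3 ] [ 5.33 -0.48 -5.3 ]
34.5 [28.4 97. ] [-0.   -0.01 -0.  ]
38 [ 25.4 101.1] [-0.1  -0.08 -0.  ]
42 [ 21.7 105.5] [-0.21 -0.18 -0.  ]
46.5 [ 17.1 110.2] [-0.33 -0.29 -0.  ]
49 [ 14.5 112.6] [-0.39 -0.36 -0.  ]
51 [ 12.2 114.5] [-0.44 -0.41 -0.  ]
52.5 [ 10.5 115.8] [-0.47 -0.46 -0.  ]
54 [  8.8 117.1] [-0.5 -0.5 -0. ]
```

```bash
python3 -m crank '[{"fingers":-0.3,"tx":0,"ty":0,"tz":-1,"roll":0},{"fingers":-0.3,"tx":0,"ty":0,"tz":-2.2,"roll":0},{"fingers":-0.3,"tx":0,"ty":0,"tz":-3.4,"roll":0},{"fingers":-0.3,"tx":0,"ty":-0.2,"tz":-4.6,"roll":0},{"fingers":-0.3,"tx":0.8,"ty":-0.48,"tz":-5.3,"roll":0},{"fingers":-0.3,"tx":1.6,"ty":-0.48,"tz":-5.3,"roll":0},{"fingers":-0.3,"tx":2.06,"ty":-0.48,"tz":-5.3,"roll":0},{"fingers":-0.3,"tx":2.06,"ty":-0.48,"tz":-5.3,"roll":0}]' 15
python3 -m crank '[{"fingers":-0.3,"tx":0.5,"ty":0,"tz":0,"roll":0},{"fingers":-0.3,"tx":1,"ty":0,"tz":0,"roll":0},{"fingers":-0.3,"tx":1.5,"ty":0,"tz":0,"roll":0},{"fingers":-0.3,"tx":2,"ty":0,"tz":0,"roll":0},{"fingers":-0.3,"tx":2.5,"ty":0,"tz":0,"roll":0},{"fingers":-0.3,"tx":3,"ty":0,"tz":0,"roll":0},{"fingers":-0.3,"tx":3.27,"ty":0,"tz":0,"roll":0},{"fingers":-0.3,"tx":3.27,"ty":0,"tz":0,"roll":0}]' 15
python3 -m crank '[{"fingers":-1,"tx":0,"ty":0,"tz":0,"roll":0},{"fingers":-1,"tx":0,"ty":0,"tz":0,"roll":0},{"fingers":-1,"tx":0,"ty":0,"tz":0,"roll":0},{"fingers":-1,"tx":0,"ty":0,"tz":0,"roll":0},{"fingers":-1,"tx":0,"ty":0,"tz":0,"roll":0},{"fingers":-1,"tx":0,"ty":0,"tz":0,"roll":0},{"fingers":-1,"tx":0,"ty":0,"tz":0,"roll":0},{"fingers":-1,"tx":0,"ty":0,"tz":0,"roll":0}]' 15
python3 - <<'E'
from h import *
print(go(ch(28.8,212,109)),yaw())
E
```

```text
time: 7.3
tool_pos: [0.5071, 0.0935, 0.2385]
tool_rot: [-1.742, 1.566, -3.089]
contact_force: [0.6, -0.9, 0.9]
opening: 0.0318
time: 8.3
tool_pos: [0.5083, 0.0933, 0.1095]
tool_rot: [-1.668, 1.57, -3.016]
contact_force: [-0.4, -1.3, 0.4]
opening: 0.0321
time: 9.3
tool_pos: [0.5084, 0.0934, 0.1097]
tool_rot: [0.837, 1.571, -0.51]
contact_force: [-0.3, -0.4, 2.0]
opening: 0.009
[ 0.02 -0.01 -0.01] 12.80121244501262
```

Pin gripped (opening 9 mm, no load). Draw it through the dead point to just short of the stop angle.

```bash
python3 -m crank '[{"fingers":-1,"tx":-0.1,"ty":-0.08,"tz":0,"roll":0},{"fingers":-1,"tx":-0.21,"ty":-0.18,"tz":0,"roll":0},{"fingers":-1,"tx":-0.27,"ty":-0.23,"tz":0,"roll":0},{"fingers":-1,"tx":-0.33,"ty":-0.29,"tz":0,"roll":0},{"fingers":-1,"tx":-0.39,"ty":-0.36,"tz":0,"roll":0},{"fingers":-1,"tx":-0.44,"ty":-0.41,"tz":0,"roll":0},{"fingers":-1,"tx":-0.47,"ty":-0.46,"tz":0,"roll":0},{"fingers":-1,"tx":-0.49,"ty":-0.48,"tz":0,"roll":0}]' 25
python3 - <<'E'
from h import *
p,M,s=tool(); q=p-np.array([C[0],C[1],0]); c_,s_=np.cos(YAW),np.sin(YAW)
print('TCP chest',(np.array([c_*q[0]+s_*q[1],-s_*q[0]+c_*q[1],q[2]])*1000).round(1),s['contact_force'],s['torque'])
E
```

```text
time: 10.3
tool_pos: [0.4914, 0.0896, 0.1307]
tool_rot: [1.487, 1.565, 0.14]
contact_force: [5.7, 3.3, 3.3]
opening: 0.0091
TCP chest [ 11.6 211.7 130.7] [5.72863943 3.31453666 3.28525076] [ 0.61763689 -1.27532392  0.02849428]
```

```bash
python3 -m crank '[{"fingers":-1,"tx":-0.03,"ty":-0.05,"tz":0,"roll":0},{"fingers":-1,"tx":-0.03,"ty":-0.1,"tz":0,"roll":0},{"fingers":-1,"tx":-0.03,"ty":-0.1,"tz":0,"roll":0},{"fingers":-1,"tx":-0.03,"ty":-0.1,"tz":0,"roll":0},{"fingers":-1,"tx":-0.03,"ty":-0.1,"tz":0,"roll":0},{"fingers":-1,"tx":0,"ty":0,"tz":0,"roll":0},{"fingers":-1,"tx":0,"ty":0,"tz":0,"roll":0},{"fingers":-1,"tx":0,"ty":0,"tz":0,"roll":0}]' 25
python3 -m crank '[{"fingers":-0.4,"tx":0,"ty":0,"tz":0,"roll":0},{"fingers":-0.3,"tx":0,"ty":0,"tz":0,"roll":0},{"fingers":-0.3,"tx":0,"ty":0,"tz":0,"roll":0},{"fingers":-0.3,"tx":-0.5,"ty":0,"tz":0,"roll":0},{"fingers":-0.3,"tx":-1.2,"ty":0,"tz":0,"roll":0},{"fingers":-0.3,"tx":-2.2,"ty":0,"tz":0,"roll":0},{"fingers":0.3,"tx":-3.4,"ty":0,"tz":0,"roll":0},{"fingers":0.3,"tx":-4.2,"ty":0,"tz":0,"roll":0}]' 25
python3 - <<'E'
from h import *
X0=np.array([C[0],C[1],0]); c,s=np.cos(YAW),np.sin(YAW)
for n in('scene','top'):
    im,d,k=cam(n); w=pts(d,k); X=w-X0
    q=np.stack([c*X[...,0]+s*X[...,1],-s*X[...,0]+c*X[...,1],w[...,2]],-1)*1000
    x,y,z=q[...,0],q[...,1],q[...,2]
    m=(y>222)&(y<240)&(abs(x-12)<22)&(z>85)&(z<140)
    a=q[m]; print(n,m.sum(),a.min(0).round(),a.max(0).round(),a.mean(0).round(1)) if m.any() else print(n,0)
    if n=='scene': save('sc3.png',im[180:320,250:420],4.4)
    else:
        save('top3.png',im[180:300,150:300],5)
        for nm,(cx,cy) in dict(b1=(.506,.288),b2=(.495,.2136),b3=(.433,.299),b4=(.421,.226)).items():
            m=(np.hypot(w[...,0]-cx,w[...,1]-cy)<.02)&(w[...,2]>.085)&(w[...,2]<.125); print(nm,m.sum(),w[m].mean(0) if m.any() else 0)
E
```

```text
time: 11.3
tool_pos: [0.4915, 0.0896, 0.1307]
tool_rot: [1.488, 1.565, 0.14]
contact_force: [6.0, 2.9, 5.0]
opening: 0.0089
time: 12.3
tool_pos: [0.4895, 0.0891, 0.2992]
tool_rot: [1.147, 1.57, -0.2]
contact_force: [-0.4, -0.3, -1.0]
opening: 0.0477
scene 45 [  5. 223. 106.] [ 21. 234. 123.] [ 13.5 230.1 116.4]
top 0
b1 0 0
b2 0 0
b3 0 0
b4 39 [0.42138352 0.22639656 0.09580102]
```

View pics/sc3.png

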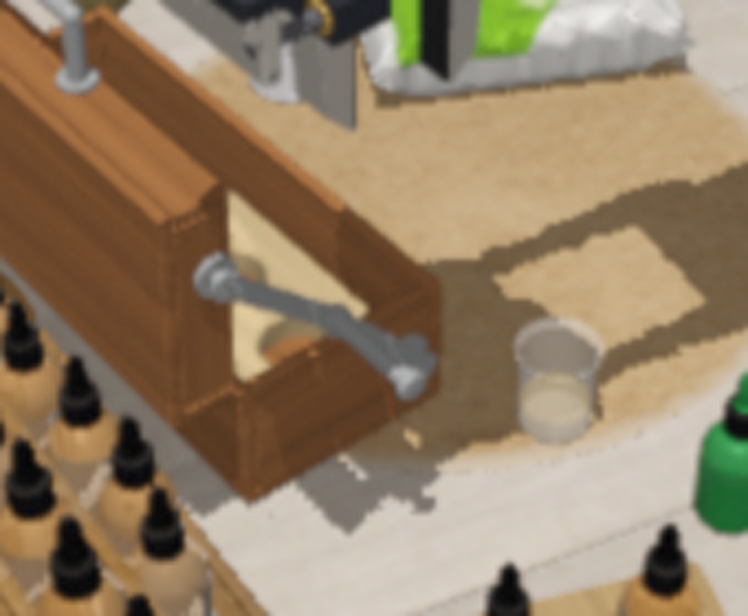

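The crop shows the stay past straight, nearly in line from (215,275) to (410,360). Measured pin end is x≈11, z≈115.5 after bias correction, against a locked model of (10.5, 115.8). So it is locked. Now I'll check rack clearance near the carrier while rolling the gripper to the bottle yaw.

```bash
python3 -m crank '[{"fingers":0.3,"tx":0,"ty":0,"tz":0,"roll":-1},{"fingers":0.3,"tx":0,"ty":0.3,"tz":0,"roll":-2},{"fingers":0.3,"tx":0,"ty":0,"tz":0,"roll":-3},{"fingers":0.3,"tx":0,"ty":0,"tz":0,"roll":-4},{"fingers":0.3,"tx":0,"ty":0,"tz":0,"roll":-5},{"fingers":0.3,"tx":0,"ty":-1,"tz":0,"roll":-6},{"fingers":0.3,"tx":0,"ty":-2,"tz":0,"roll":-7},{"fingers":0.3,"tx":0,"ty":-3,"tz":0,"roll":-8}]' 15
python3 -m crank '[{"fingers":0.3,"tx":0,"ty":0,"tz":0,"roll":-1},{"fingers":0.3,"tx":0,"ty":0,"tz":0,"roll":-2},{"fingers":0.3,"tx":0,"ty":0,"tz":0,"roll":-3},{"fingers":0.3,"tx":0,"ty":0,"tz":0,"roll":-3},{"fingers":0.3,"tx":0,"ty":0,"tz":0,"roll":-3},{"fingers":0.3,"tx":0,"ty":0,"tz":0,"roll":-3},{"fingers":0.3,"tx":0,"ty":0,"tz":0,"roll":-3},{"fingers":0.3,"tx":0,"ty":0,"tz":0,"roll":-3}]' 15
python3 - <<'E'
from h import *
print(yaw(),tool()[0],tool()[2]['qpos'])
im,d,k=cam('top'); w=pts(d,k); save('top4.png',im[150:330,130:450],2.4)
for nm,(cx,cy) in dict(b1=(.506,.288),b2=(.495,.2136),b3=(.433,.299),b4=(.421,.226)).items():
    m=(np.hypot(w[...,0]-cx,w[...,1]-cy)<.03)&(w[...,2]>.085)&(w[...,2]<.125); print(nm,m.sum(),w[m].mean(0) if m.any() else 0)
w0=np.load('top0.npz')['w']; w1=np.load('scene0.npz')['w']
for x in np.arange(.54,.68,.02):
    r=[]
    for y in np.arange(.1,.4,.04):
        v=[q[...,2][(abs(q[...,0]-x)<.01)&(abs(q[...,1]-y)<.02)] for q in (w0,w1)]; v=np.concatenate(v); r.append(round(float(v.max()),3) if len(v) else None)
    print(x.round(2),r)
E
```

```text
time: 13.4
tool_pos: [0.3706, 0.0623, 0.296]
tool_rot: [-3.136, 1.568, -3.081]
contact_force: [0.7, -0.6, 0.6]
opening: 0.0598
time: 14.4
tool_pos: [0.3726, 0.0626, 0.2973]
tool_rot: [-1.648, 1.571, -1.076]
contact_force: [0.6, -0.1, -0.6]
opening: 0.0597
122.77611736914733 [0.37260536 0.06256875 0.29730331] [-3.71704797e-02  2.67563506e-02  1.79282086e+00 -9.76411423e-05
  1.32195971e+00 -2.17999393e+00]
b1 32 [0.50577296 0.28883835 0.09569451]
b2 41 [0.49555674 0.21377488 0.09519919]
b3 42 [0.4327605  0.29924502 0.09544824]
b4 0 0
0.54 [0.048, 0.005, 0.005, 0.033, 0.035, 0.036, 0.033, 0.004]
0.56 [0.006, 0.005, 0.005, 0.042, 0.043, 0.041, 0.082, 0.084]
0.58 [0.041, 0.044, 0.041, 0.076, 0.041, 0.134, 0.13, 0.123]
0.6 [0.094, 0.092, 0.038, 0.139, 0.114, 0.134, 0.149, 0.151]
0.62 [0.138, 0.137, 0.04, 0.137, 0.111, 0.108, 0.184, 0.185]
0.64 [0.11, 0.115, 0.107, 0.152, 0.147, 0.154, 0.212, 0.219]
0.66 [0.143, 0.16, 0.179, 0.203, 0.2, 0.18, 0.228, 0.251]
0.68 [0.204, 0.203, 0.203, 0.196, 0.197, 0.171, 0.171, 0.266]
```

View pics/top4.png

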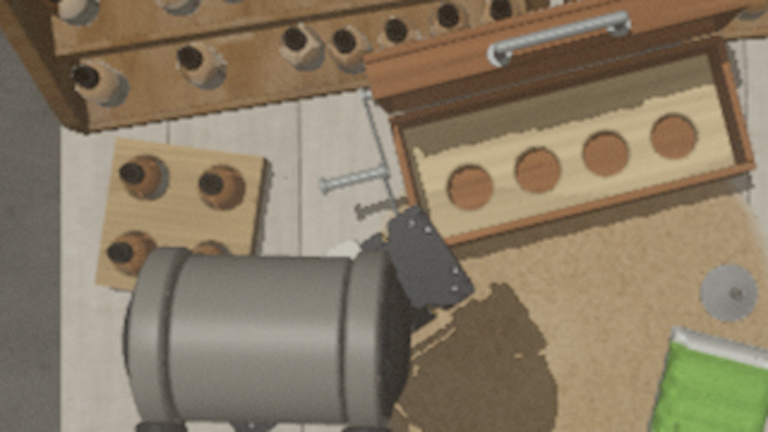

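The top view shows the four bores of the open chest at crop (470,187), (538,170), (605,152) and (673,135), with the stay straight and the pin end at (325,185). The carrier has not moved. I'll go to hover over b4.

Run:
```python
from h import *
print(go([.4215,.2275,.2]))
for y in(102,34,-34,-102): print(y,ch(-13,y,0)[:2].round(4))
```

```text
[2.43 2.8  3.26]
102 [ 0.4917 -0.0229]
34 [ 0.5068 -0.0892]
-34 [ 0.5219 -0.1555]
-102 [ 0.5369 -0.2218]
```

```bash
python3 -m crank '[{"fingers":0.3,"tx":0.2,"ty":0.7,"tz":0.8,"roll":0},{"fingers":0.3,"tx":0.5,"ty":1.4,"tz":1.6,"roll":0},{"fingers":0.3,"tx":0.8,"ty":2.1,"tz":2.4,"roll":0},{"fingers":0.3,"tx":1.2,"ty":2.8,"tz":3.26,"roll":0},{"fingers":0.3,"tx":1.8,"ty":2.8,"tz":3.26,"roll":0},{"fingers":0.3,"tx":2.43,"ty":2.8,"tz":3.26,"roll":0},{"fingers":0.3,"tx":2.43,"ty":2.8,"tz":3.26,"roll":0},{"fingers":0.3,"tx":2.43,"ty":2.8,"tz":3.26,"roll":0}]' 12
python3 - <<'E'
from h import *
im,d,k=cam('wrist'); save('wr5.png',im); w=pts(d,k); np.savez('wr5.npz',w=w,im=im)
print(tool()[0],yaw())
for nm,(cx,cy) in dict(b1=(.506,.288),b2=(.495,.2136),b3=(.433,.299),b4=(.421,.226)).items():
    for lo,hi in((.035,.06),(.09,.115)):
        m=(np.hypot(w[...,0]-cx,w[...,1]-cy)<.027)&(w[...,2]>lo)&(w[...,2]<hi); print(nm,m.sum(),(w[m].mean(0).round(4),w[m].min(0).round(3),w[m].max(0).round(3)) if m.any() else 0)
E
```

```text
time: 15.45
tool_pos: [0.4221, 0.2274, 0.201]
tool_rot: [-0.321, 1.57, 0.252]
contact_force: [-0.3, -0.6, 0.4]
opening: 0.0599
[0.42219251 0.22747037 0.20122904] 122.78689474269929
b1 481 (array([0.4914, 0.2844, 0.0444]), array([0.486, 0.274, 0.035]), array([0.509, 0.304, 0.056]))
b1 320 (array([0.5031, 0.2923, 0.0997]), array([0.5  , 0.288, 0.09 ]), array([0.509, 0.298, 0.108]))
b2 912 (array([0.4801, 0.219 , 0.0502]), array([0.474, 0.201, 0.035]), array([0.503, 0.238, 0.06 ]))
b2 143 (array([0.4903, 0.2215, 0.099 ]), array([0.488, 0.218, 0.09 ]), array([0.494, 0.225, 0.108]))
b3 1041 (array([0.4243, 0.2946, 0.0508]), array([0.412, 0.286, 0.035]), array([0.449, 0.318, 0.06 ]))
b3 0 0
b4 853 (array([0.4115, 0.2253, 0.053 ]), array([0.401, 0.212, 0.035]), array([0.437, 0.25 , 0.06 ]))
b4 332 (array([0.4181, 0.23  , 0.1016]), array([0.414, 0.226, 0.09 ]), array([0.425, 0.236, 0.109]))
```

View pics/wr5.png

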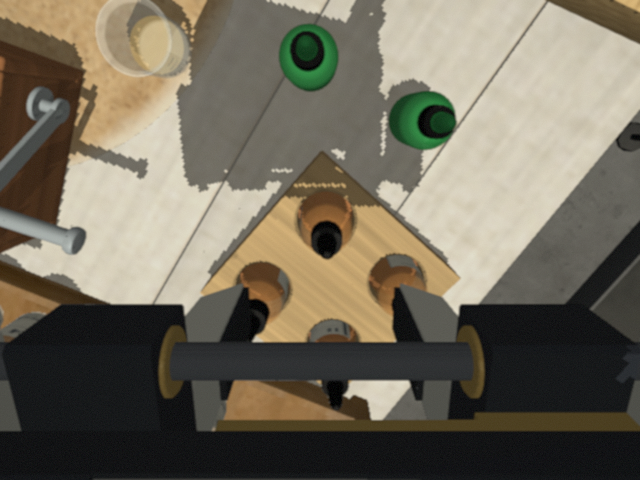

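The wrist view shows b4 centred between the jaws at (326,225), with b1–b3 around it. The green bottles at (308,55) and (423,118) are ignored. The body fit puts b4 at ≈(0.4205, 0.231).

```bash
python3 -m crank '[{"fingers":0.3,"tx":0.4,"ty":0.08,"tz":0,"roll":0},{"fingers":0.3,"tx":0.9,"ty":0.08,"tz":0,"roll":0},{"fingers":0.3,"tx":1.4,"ty":0.08,"tz":0,"roll":0},{"fingers":0.3,"tx":1.9,"ty":0.08,"tz":0,"roll":0},{"fingers":0.3,"tx":2.4,"ty":0.08,"tz":0,"roll":0},{"fingers":0.3,"tx":2.8,"ty":0.08,"tz":0,"roll":0},{"fingers":0.3,"tx":2.98,"ty":0.08,"tz":0,"roll":0},{"fingers":0.3,"tx":2.98,"ty":0.08,"tz":0,"roll":0}]' 15
python3 -m crank '[{"fingers":-0.4,"tx":0,"ty":0,"tz":0,"roll":0},{"fingers":-0.4,"tx":0,"ty":0,"tz":0,"roll":0},{"fingers":-0.4,"tx":0,"ty":0,"tz":0,"roll":0},{"fingers":-0.4,"tx":0,"ty":0,"tz":0,"roll":0},{"fingers":-0.4,"tx":0,"ty":0,"tz":0,"roll":0},{"fingers":-0.4,"tx":-0.3,"ty":0,"tz":0,"roll":0},{"fingers":-0.4,"tx":-0.8,"ty":0,"tz":0,"roll":0},{"fingers":-0.4,"tx":-1.5,"ty":0,"tz":0,"roll":0}]' 15
python3 -m crank '[{"fingers":-0.4,"tx":-0.8,"ty":0,"tz":0,"roll":0},{"fingers":-0.4,"tx":-1.6,"ty":0,"tz":0,"roll":0},{"fingers":-0.4,"tx":-2.4,"ty":0,"tz":0,"roll":0},{"fingers":-0.4,"tx":-2.7,"ty":0,"tz":0,"roll":0},{"fingers":-0.4,"tx":-2.7,"ty":0,"tz":0,"roll":0},{"fingers":-0.4,"tx":-2.7,"ty":0,"tz":0,"roll":0},{"fingers":-0.4,"tx":-2.7,"ty":0,"tz":0,"roll":0},{"fingers":-0.4,"tx":-2.7,"ty":0,"tz":0,"roll":0}]' 15
python3 - <<'E'
from h import *
b=ch(-13,102,0); print(go([b[0],b[1],.25]), tool()[2]['contact_force'])
E
```

```text
time: 16.5
tool_pos: [0.4202, 0.2301, 0.0813]
tool_rot: [-0.403, 1.57, 0.169]
contact_force: [0.5, -0.1, 0.7]
opening: 0.0597
time: 17.5
tool_pos: [0.4192, 0.2298, 0.1414]
tool_rot: [2.958, 1.569, -2.753]
contact_force: [-0.0, -0.3, -0.1]
opening: 0.0379
time: 18.5
tool_pos: [0.4196, 0.23, 0.2482]
tool_rot: [2.974, 1.569, -2.736]
contact_force: [0.7, -1.2, -1.1]
opening: 0.0376
[-0.04 -6.29 -1.91] [ 0.72436276 -1.20571477 -1.06808618]
```

```bash
python3 -m crank '[{"fingers":-0.4,"tx":0,"ty":-0.8,"tz":-0.2,"roll":0},{"fingers":-0.4,"tx":0,"ty":-1.8,"tz":-0.5,"roll":0},{"fingers":-0.4,"tx":0,"ty":-2.8,"tz":-0.8,"roll":0},{"fingers":-0.4,"tx":0,"ty":-3.8,"tz":-1.1,"roll":0},{"fingers":-0.4,"tx":0,"ty":-4.8,"tz":-1.4,"roll":0},{"fingers":-0.4,"tx":0,"ty":-5.6,"tz":-1.7,"roll":0},{"fingers":-0.4,"tx":0,"ty":-6.29,"tz":-1.91,"roll":0},{"fingers":-0.4,"tx":0,"ty":-6.29,"tz":-1.91,"roll":0}]' 15
python3 - <<'E'
from h import *
c=get_calibration('top'); f=240/np.tan(np.radians(c['vertical_fov'])/2); P=np.array(c['pose'])
for (u,v),y in zip([(470,187),(538,170),(605,152),(673,135)],(102,34,-34,-102)):
    u=u/2.4+130; v=v/2.4+150; r=P[:3,:3]@np.array([(u-c['cx'])/f,(v-c['cy'])/f,1]); t=(.03-P[2,3])/r[2]; print((P[:3,3]+t*r).round(4),ch(-13,y,30).round(4))
im,d,k=cam('wrist'); save('wr6.png',im); w=pts(d,k)
X=w-np.array([C[0],C[1],0]); cc,s=np.cos(YAW),np.sin(YAW); x=cc*X[...,0]+s*X[...,1]; y=-s*X[...,0]+cc*X[...,1]; z=w[...,2]
# bore floors seen by wrist
for by in(102,34,-34,-102):
    m=(np.hypot(x+.013,y-by/1e3)<.032)&(abs(z-.012)<.006); print(by,m.sum(),(x[m].min(),x[m].max(),y[m].min(),y[m].max()) if m.any() else 0)
m=(abs(z-.085)<.004)&(abs(y)<.1)&(x<-.03); print('front rim x',x[m].min() if m.any() else 0)
print(tool()[0],go(np.r_[ch(-13,102,0)[:2],.0875]))
E
```

```text
time: 19.5
tool_pos: [0.4922, -0.0244, 0.2485]
tool_rot: [2.974, 1.57, -2.74]
contact_force: [-0.6, 0.1, -1.1]
opening: 0.0375
[ 0.4912 -0.0248  0.03  ] [ 0.4917 -0.0229  0.03  ]
[ 0.5063 -0.091   0.03  ] [ 0.5068 -0.0892  0.03  ]
[ 0.5225 -0.1561  0.03  ] [ 0.5219 -0.1555  0.03  ]
[ 0.5376 -0.2222  0.03  ] [ 0.5369 -0.2218  0.03  ]
102 1881 (np.float64(-0.03458375430534587), np.float64(0.008162809546725568), np.float64(0.08193342779356863), np.float64(0.1261697028062513))
34 1971 (np.float64(-0.034467576134682876), np.float64(0.008079564006597718), np.float64(0.01325328625215916), np.float64(0.05745201008979144))
-34 2002 (np.float64(-0.034331783147380765), np.float64(0.008606950512985913), np.float64(-0.05505051682669461), np.float64(-0.013695935519275903))
-102 2002 (np.float64(-0.03442930531103633), np.float64(0.008425017680914894), np.float64(-0.12345742726924865), np.float64(-0.08487894054258349))
front rim x -0.06661445401002894
[ 0.49177927 -0.02320398  0.24848941] [4.02 0.   0.  ]
```

View pics/wr6.png

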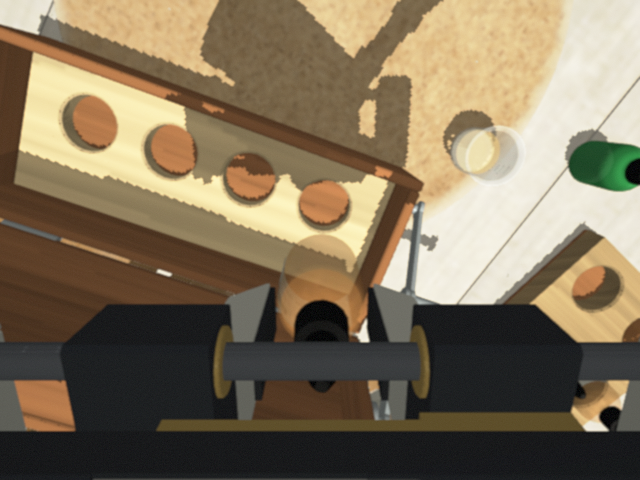

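Wrist view: the four bores are at (325,202), (250,177), (171,150) and (90,122), and the bottle is held upright at (320,320). Bore centres agree with the model to about 1–2 mm. Insert.

```bash
python3 -m crank '[{"fingers":-0.4,"tx":0.5,"ty":0,"tz":0,"roll":0},{"fingers":-0.4,"tx":1,"ty":0,"tz":0,"roll":0},{"fingers":-0.4,"tx":1.5,"ty":0,"tz":0,"roll":0},{"fingers":-0.4,"tx":2,"ty":0,"tz":0,"roll":0},{"fingers":-0.4,"tx":2.5,"ty":0,"tz":0,"roll":0},{"fingers":-0.4,"tx":3,"ty":0,"tz":0,"roll":0},{"fingers":-0.4,"tx":3.3,"ty":0,"tz":0,"roll":0},{"fingers":-0.4,"tx":3.3,"ty":0,"tz":0,"roll":0}]' 15
python3 -m crank '[{"fingers":-0.4,"tx":0.1,"ty":0,"tz":0,"roll":0},{"fingers":-0.4,"tx":0.2,"ty":0,"tz":0,"roll":0},{"fingers":-0.4,"tx":0.3,"ty":0,"tz":0,"roll":0},{"fingers":-0.4,"tx":0.4,"ty":0,"tz":0,"roll":0},{"fingers":-0.4,"tx":0.5,"ty":0,"tz":0,"roll":0},{"fingers":-0.4,"tx":0.6,"ty":0,"tz":0,"roll":0},{"fingers":-0.4,"tx":0.7,"ty":0,"tz":0,"roll":0},{"fingers":-0.4,"tx":0.7,"ty":0,"tz":0,"roll":0}]' 15
python3 - <<'E'
from h import *
print(go(np.r_[ch(-13,102,0)[:2],.0875]),tool()[2]['contact_force'],tool()[2]['torque'])
E
```

```text
time: 20.55
tool_pos: [0.4914, -0.0221, 0.1164]
tool_rot: [2.348, 1.569, 2.922]
contact_force: [0.5, -0.3, -0.5]
opening: 0.038
time: 21.55
tool_pos: [0.4917, -0.0228, 0.0886]
tool_rot: [2.435, 1.57, 3.007]
contact_force: [-0.3, 0.1, -0.3]
opening: 0.0382
[ 0.03 -0.   -0.  ] [-0.32776603  0.13625046 -0.26243984] [ 0.09786091 -0.09006855  0.05006985]
```

```bash
python3 -m crank '[{"fingers":0.15,"tx":0.03,"ty":0,"tz":0,"roll":0},{"fingers":0.15,"tx":0.03,"ty":0,"tz":0,"roll":0},{"fingers":0.15,"tx":0.03,"ty":0,"tz":0,"roll":0},{"fingers":0.15,"tx":-0.4,"ty":0,"tz":0,"roll":0},{"fingers":0.15,"tx":-1.2,"ty":0,"tz":0,"roll":0},{"fingers":0.3,"tx":-2.2,"ty":0,"tz":0,"roll":0},{"fingers":0.3,"tx":-3.2,"ty":0,"tz":0,"roll":0},{"fingers":0.3,"tx":-4,"ty":0,"tz":0,"roll":0}]' 15
python3 - <<'E'
from h import *
im,d,k=cam('scene'); save('sc7.png',im[190:390,230:460],3)
w=pts(d,k); X=w-np.array([C[0],C[1],0]); cc,s=np.cos(YAW),np.sin(YAW); x=cc*X[...,0]+s*X[...,1]; y=-s*X[...,0]+cc*X[...,1]; z=w[...,2]
m=(np.hypot(x+.013,y-.102)<.03)&(z>.07)&(z<.13); print(m.sum(),x[m].mean(),y[m].mean(),z[m].max())
im,d,k=cam('wrist'); w=pts(d,k)
for nm,(cx,cy) in dict(b1=(.505,.292),b2=(.494,.218),b3=(.432,.303)).items():
    m=(np.hypot(w[...,0]-cx,w[...,1]-cy)<.04)&(w[...,2]>.09)&(w[...,2]<.115); print(nm,m.sum(),w[m].mean(0) if m.any() else 0)
print(tool()[0],go([.4315,.303,.2]))
E
```

```text
time: 22.55
tool_pos: [0.492, -0.0228, 0.2508]
tool_rot: [-0.855, 1.569, -0.283]
contact_force: [-0.0, 0.0, 0.3]
opening: 0.0598
109 -0.009838778223716057 0.10664194324848279 0.11556945403834062
b1 0 0
b2 0 0
b3 0 0
[ 0.49350039 -0.02309582  0.25257265] [1.29 7.7  3.11]
```

View pics/sc7.png

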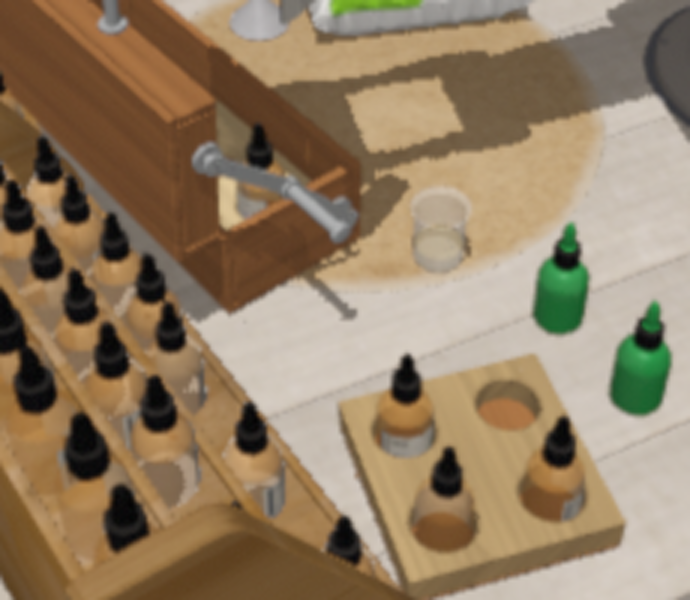

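Bottle 1 of 4 stands in its bore (crop (258,165), top z 0.1156 against an expected 0.114). Next is b3. I'll check the carrier with the scene camera first.

```bash
cat >> h.py <<'E'
def bulbs(w):
    for nm,(cx,cy) in dict(b1=(.505,.292),b2=(.494,.218),b3=(.432,.303),b4=(.4205,.2305)).items():
        m=(np.hypot(w[...,0]-cx,w[...,1]-cy)<.036)&(w[...,2]>.085)&(w[...,2]<.125); print(nm,m.sum(),w[m].mean(0).round(4) if m.sum()>8 else '')
E
python3 - <<'E'
from h import *
bulbs(np.load('scene0.npz')['w']); im,d,k=cam('scene'); bulbs(pts(d,k))
E
python3 -m crank '[{"fingers":0.3,"tx":0,"ty":1,"tz":0.4,"roll":0},{"fingers":0.3,"tx":0,"ty":2.2,"tz":0.8,"roll":0},{"fingers":0.3,"tx":0,"ty":3.4,"tz":1.2,"roll":0},{"fingers":0.3,"tx":0,"ty":4.6,"tz":1.7,"roll":0},{"fingers":0.3,"tx":0,"ty":5.8,"tz":2.2,"roll":0},{"fingers":0.3,"tx":0.4,"ty":6.8,"tz":2.7,"roll":0},{"fingers":0.3,"tx":0.9,"ty":7.7,"tz":3.11,"roll":0},{"fingers":0.3,"tx":1.29,"ty":7.7,"tz":3.11,"roll":0}]' 15
python3 - <<'E'
from h import *
im,d,k=cam('wrist'); w=pts(d,k); bulbs(w)
m=(np.hypot(w[...,0]-.432,w[...,1]-.303)<.027)&(w[...,2]>.035)&(w[...,2]<.06); print(w[m].min(0),w[m].max(0))
print(tool()[0],go([.4315,.303,.081]))
E
```

```text
b1 75 [0.5082 0.2961 0.0941]
b2 58 [0.4964 0.2217 0.0959]
b3 74 [0.4342 0.3071 0.0945]
b4 65 [0.4227 0.2335 0.0953]
b1 69 [0.5084 0.296  0.0945]
b2 64 [0.497  0.2217 0.0952]
b3 72 [0.4349 0.3071 0.0947]
b4 0 
time: 23.7
tool_pos: [0.428, 0.3055, 0.1949]
tool_rot: [2.895, 1.568, -2.812]
contact_force: [1.5, -1.0, -0.3]
opening: 0.0597
b1 4 
b2 589 [0.4913 0.2208 0.0969]
b3 491 [0.4292 0.304  0.097 ]
b4 0 
[0.41158385 0.28631342 0.03509637] [0.44885066 0.32350539 0.05999332]
[0.42735286 0.30389628 0.19295238] [ 2.8  -0.08  0.09]
```

```bash
python3 -m crank '[{"fingers":0.3,"tx":0.4,"ty":0,"tz":0.05,"roll":0},{"fingers":0.3,"tx":0.9,"ty":0,"tz":0.05,"roll":0},{"fingers":0.3,"tx":1.4,"ty":0,"tz":0.05,"roll":0},{"fingers":0.3,"tx":1.9,"ty":0,"tz":0.05,"roll":0},{"fingers":0.3,"tx":2.3,"ty":0,"tz":0.05,"roll":0},{"fingers":0.3,"tx":2.7,"ty":0,"tz":0.05,"roll":0},{"fingers":0.3,"tx":2.9,"ty":0,"tz":0.05,"roll":0},{"fingers":0.3,"tx":2.9,"ty":0,"tz":0.05,"roll":0}]' 15
python3 - <<'E'
from h import *
print(tool()[0],go([.4313,.3045,.081]))
E
```

```text
time: 24.75
tool_pos: [0.4312, 0.304, 0.0808]
tool_rot: [3.13, 1.57, -2.581]
contact_force: [0.1, 0.5, 0.1]
opening: 0.0595
[0.43118559 0.30404744 0.08075127] [-0.01  0.01  0.01]
```

Exactly on target. Grip, lift, and carry to the bore at y=+34.

```bash
python3 -m crank '[{"fingers":-0.4,"tx":0,"ty":0,"tz":0,"roll":0},{"fingers":-0.4,"tx":0,"ty":0,"tz":0,"roll":0},{"fingers":-0.4,"tx":0,"ty":0,"tz":0,"roll":0},{"fingers":-0.4,"tx":0,"ty":0,"tz":0,"roll":0},{"fingers":-0.4,"tx":0,"ty":0,"tz":0,"roll":0},{"fingers":-0.4,"tx":-0.3,"ty":0,"tz":0,"roll":0},{"fingers":-0.4,"tx":-0.8,"ty":0,"tz":0,"roll":0},{"fingers":-0.4,"tx":-1.5,"ty":0,"tz":0,"roll":0}]' 15
python3 -m crank '[{"fingers":-0.4,"tx":-0.8,"ty":0,"tz":0,"roll":0},{"fingers":-0.4,"tx":-1.6,"ty":0,"tz":0,"roll":0},{"fingers":-0.4,"tx":-2.4,"ty":0,"tz":0,"roll":0},{"fingers":-0.4,"tx":-2.75,"ty":0,"tz":0,"roll":0},{"fingers":-0.4,"tx":-2.75,"ty":0,"tz":0,"roll":0},{"fingers":-0.4,"tx":-2.75,"ty":0,"tz":0,"roll":0},{"fingers":-0.4,"tx":-2.75,"ty":0,"tz":0,"roll":0},{"fingers":-0.4,"tx":-2.75,"ty":0,"tz":0,"roll":0}]' 15
python3 - <<'E'
from h import *
b=ch(-13,34.7,0); print(go([b[0],b[1],.25]),yaw())
E
```

```text
time: 25.75
tool_pos: [0.4307, 0.3043, 0.1418]
tool_rot: [3.057, 1.569, -2.653]
contact_force: [0.4, 0.1, -0.7]
opening: 0.0381
time: 26.75
tool_pos: [0.4311, 0.3044, 0.2505]
tool_rot: [3.088, 1.569, -2.623]
contact_force: [-0.9, 0.1, -1.7]
opening: 0.0381
[ 0.02 -9.28 -3.73] 122.79862177831161
```

```bash
python3 -m crank '[{"fingers":-0.4,"tx":0,"ty":-0.8,"tz":-0.3,"roll":0},{"fingers":-0.4,"tx":0,"ty":-2.1,"tz":-0.8,"roll":0},{"fingers":-0.4,"tx":0,"ty":-3.5,"tz":-1.4,"roll":0},{"fingers":-0.4,"tx":0,"ty":-4.9,"tz":-2,"roll":0},{"fingers":-0.4,"tx":0,"ty":-6.3,"tz":-2.5,"roll":0},{"fingers":-0.4,"tx":0,"ty":-7.6,"tz":-3,"roll":0},{"fingers":-0.4,"tx":0,"ty":-8.6,"tz":-3.5,"roll":0},{"fingers":-0.4,"tx":0.02,"ty":-9.28,"tz":-3.73,"roll":0}]' 15
python3 -m crank '[{"fingers":-0.4,"tx":0,"ty":0,"tz":0,"roll":0},{"fingers":-0.4,"tx":0,"ty":0,"tz":0,"roll":0},{"fingers":-0.4,"tx":0.3,"ty":0,"tz":0,"roll":0},{"fingers":-0.4,"tx":0.8,"ty":0,"tz":0,"roll":0},{"fingers":-0.4,"tx":1.4,"ty":0,"tz":0,"roll":0},{"fingers":-0.4,"tx":2,"ty":0,"tz":0,"roll":0},{"fingers":-0.4,"tx":2.3,"ty":0,"tz":0,"roll":0},{"fingers":-0.4,"tx":2.3,"ty":0,"tz":0,"roll":0}]' 15
python3 - <<'E'
from h import *
b=ch(-13,34.7,0); print(go([b[0],b[1],.0875]),yaw())
E
```

```text
time: 27.75
tool_pos: [0.5069, -0.0905, 0.2502]
tool_rot: [2.987, 1.57, -2.726]
contact_force: [1.3, -0.3, -0.7]
opening: 0.0382
time: 28.75
tool_pos: [0.5065, -0.0877, 0.1578]
tool_rot: [2.27, 1.569, 2.844]
contact_force: [0.3, -0.3, -0.5]
opening: 0.0379
[ 1.76 -0.02 -0.01] 122.84955397078694
```

```bash
python3 -m crank '[{"fingers":-0.4,"tx":0.3,"ty":-0.02,"tz":0,"roll":0},{"fingers":-0.4,"tx":0.6,"ty":-0.02,"tz":0,"roll":0},{"fingers":-0.4,"tx":0.9,"ty":-0.02,"tz":0,"roll":0},{"fingers":-0.4,"tx":1.2,"ty":-0.02,"tz":0,"roll":0},{"fingers":-0.4,"tx":1.4,"ty":-0.02,"tz":0,"roll":0},{"fingers":-0.4,"tx":1.6,"ty":-0.02,"tz":0,"roll":0},{"fingers":-0.4,"tx":1.73,"ty":-0.02,"tz":0,"roll":0},{"fingers":-0.4,"tx":1.73,"ty":-0.02,"tz":0,"roll":0}]' 15
python3 -m crank '[{"fingers":0.15,"tx":0,"ty":0,"tz":0,"roll":0},{"fingers":0.15,"tx":0,"ty":0,"tz":0,"roll":0},{"fingers":0.15,"tx":0,"ty":0,"tz":0,"roll":0},{"fingers":0.15,"tx":-0.4,"ty":0,"tz":0,"roll":0},{"fingers":0.15,"tx":-1.2,"ty":0,"tz":0,"roll":0},{"fingers":0.3,"tx":-2.2,"ty":0,"tz":0,"roll":0},{"fingers":0.3,"tx":-3.2,"ty":0,"tz":0,"roll":0},{"fingers":0.3,"tx":-4,"ty":0,"tz":0,"roll":0}]' 15
python3 - <<'E'
from h import *
im,d,k=cam('scene'); save('sc8.png',im[190:390,230:460],3); bulbs(pts(d,k))
print(tool()[0],go([.4937,.2185,.2]))
E
```

```text
time: 29.75
tool_pos: [0.5073, -0.089, 0.089]
tool_rot: [2.416, 1.57, 2.989]
contact_force: [0.1, -0.8, -0.9]
opening: 0.0379
time: 30.75
tool_pos: [0.5075, -0.089, 0.2512]
tool_rot: [-0.922, 1.569, -0.35]
contact_force: [-0.3, 0.1, 0.5]
opening: 0.0595
b1 68 [0.5041 0.3171 0.0953]
b2 65 [0.4922 0.2433 0.0957]
b3 0 
b4 0 
[ 0.50910326 -0.08944525  0.25526014] [1.36 6.69 3.84]
```

The carrier was knocked by about (−4.5, +21.5) mm, so b2 should now be at ≈(0.489, 0.240). I'll hover there and verify with the wrist camera.

```bash
python3 -m crank '[{"fingers":0.3,"tx":0,"ty":0.8,"tz":0.5,"roll":0},{"fingers":0.3,"tx":0,"ty":2,"tz":1.1,"roll":0},{"fingers":0.3,"tx":0,"ty":3.2,"tz":1.8,"roll":0},{"fingers":0.3,"tx":0,"ty":4.4,"tz":2.5,"roll":0},{"fingers":0.3,"tx":0,"ty":5.6,"tz":3.2,"roll":0},{"fingers":0.3,"tx":0.3,"ty":6.6,"tz":3.8,"roll":0},{"fingers":0.3,"tx":0.8,"ty":7.16,"tz":4.07,"roll":0},{"fingers":0.3,"tx":1.1,"ty":7.16,"tz":4.07,"roll":0}]' 15
python3 -m crank '[{"fingers":0.3,"tx":0,"ty":0,"tz":0,"roll":0},{"fingers":0.3,"tx":0,"ty":0,"tz":0,"roll":0},{"fingers":0.3,"tx":0,"ty":0,"tz":0,"roll":0},{"fingers":0.3,"tx":0,"ty":0,"tz":0,"roll":0},{"fingers":0.3,"tx":0,"ty":0,"tz":0,"roll":0},{"fingers":0.3,"tx":0,"ty":0,"tz":0,"roll":0},{"fingers":0.3,"tx":0,"ty":0,"tz":0,"roll":0},{"fingers":0.3,"tx":0,"ty":0,"tz":0,"roll":0}]' 15
python3 - <<'E'
from h import *
for n in('wrist','scene','top'):
  im,d,k=cam(n); w=pts(d,k)
  if n=='wrist': save('wr9.png',im)
  for nm,(cx,cy) in dict(b2=(.489,.24),b1=(.5005,.313)).items():
    for lo,hi in((.035,.06),(.088,.115)):
        m=(np.hypot(w[...,0]-cx,w[...,1]-cy)<.03)&(w[...,2]>lo)&(w[...,2]<hi)
        if m.sum()>8: print(n,nm,lo,m.sum(),w[m].mean(0).round(4),w[m].min(0).round(4),w[m].max(0).round(4))
print(tool()[0])
E
```

```text
time: 31.8
tool_pos: [0.4882, 0.2413, 0.2041]
tool_rot: [2.886, 1.57, -2.822]
contact_force: [0.1, -1.0, 0.1]
opening: 0.0596
time: 32.8
tool_pos: [0.4891, 0.24, 0.2052]
tool_rot: [-2.538, 1.571, -1.965]
contact_force: [-0.3, 0.2, -0.1]
opening: 0.0594
wrist b2 0.035 839 [0.4808 0.2359 0.0531] [0.4702 0.222  0.035 ] [0.5079 0.2599 0.06  ]
wrist b2 0.088 330 [0.4876 0.2399 0.1012] [0.4838 0.2355 0.0882] [0.4945 0.2455 0.1085]
wrist b1 0.035 983 [0.4944 0.3042 0.051 ] [0.4817 0.2957 0.035 ] [0.5189 0.327  0.06  ]
scene b2 0.035 205 [0.4968 0.2518 0.0495] [0.4742 0.2276 0.0351] [0.5105 0.261  0.06  ]
scene b2 0.088 49 [0.4921 0.2429 0.0986] [0.4862 0.2349 0.0882] [0.4967 0.2465 0.1091]
scene b1 0.035 214 [0.5099 0.3248 0.0501] [0.4853 0.2984 0.0351] [0.5219 0.3348 0.0599]
scene b1 0.088 47 [0.5039 0.3166 0.0991] [0.4988 0.3107 0.0887] [0.5079 0.3202 0.1084]
top b2 0.035 86 [0.4845 0.2287 0.0515] [0.472  0.2179 0.0361] [0.5044 0.2584 0.0599]
top b2 0.088 13 [0.4886 0.2361 0.1017] [0.4864 0.2324 0.0905] [0.4927 0.2394 0.1093]
[0.48907999 0.23997329 0.20524757]
```

View pics/wr9.png

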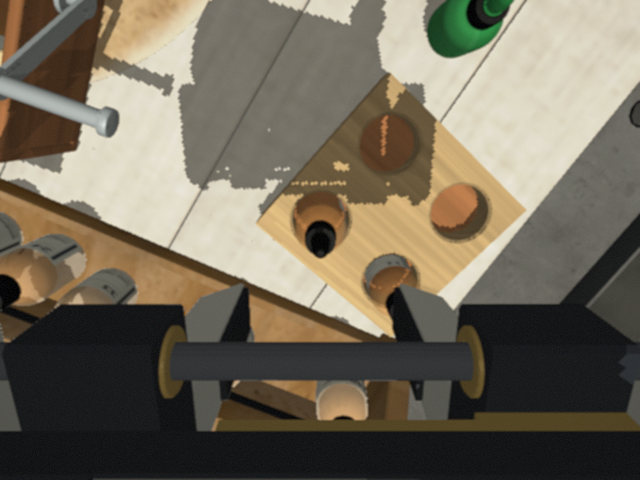

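Wrist view: b2 is centred at (320,225), with b1 at (392,280) and the emptied bores at (388,140) and (458,210). The b2 body fit gives (0.4897, 0.241), so I'm aligned. Descend, grip, lift.

```bash
python3 -m crank '[{"fingers":0.3,"tx":0.4,"ty":0.01,"tz":0.03,"roll":0},{"fingers":0.3,"tx":0.9,"ty":0.01,"tz":0.03,"roll":0},{"fingers":0.3,"tx":1.4,"ty":0.01,"tz":0.03,"roll":0},{"fingers":0.3,"tx":1.9,"ty":0.01,"tz":0.03,"roll":0},{"fingers":0.3,"tx":2.4,"ty":0.01,"tz":0.03,"roll":0},{"fingers":0.3,"tx":2.8,"ty":0.01,"tz":0.03,"roll":0},{"fingers":0.3,"tx":3.1,"ty":0.01,"tz":0.03,"roll":0},{"fingers":0.3,"tx":3.1,"ty":0.01,"tz":0.03,"roll":0}]' 15
python3 -m crank '[{"fingers":-0.4,"tx":0,"ty":0,"tz":0,"roll":0},{"fingers":-0.4,"tx":0,"ty":0,"tz":0,"roll":0},{"fingers":-0.4,"tx":0,"ty":0,"tz":0,"roll":0},{"fingers":-0.4,"tx":0,"ty":0,"tz":0,"roll":0},{"fingers":-0.4,"tx":0,"ty":0,"tz":0,"roll":0},{"fingers":-0.4,"tx":-0.3,"ty":0,"tz":0,"roll":0},{"fingers":-0.4,"tx":-0.8,"ty":0,"tz":0,"roll":0},{"fingers":-0.4,"tx":-1.5,"ty":0,"tz":0,"roll":0}]' 15
python3 -m crank '[{"fingers":-0.4,"tx":-0.8,"ty":0,"tz":0,"roll":0},{"fingers":-0.4,"tx":-1.6,"ty":0,"tz":0,"roll":0},{"fingers":-0.4,"tx":-2.4,"ty":0,"tz":0,"roll":0},{"fingers":-0.4,"tx":-2.75,"ty":0,"tz":0,"roll":0},{"fingers":-0.4,"tx":-2.75,"ty":0,"tz":0,"roll":0},{"fingers":-0.4,"tx":-2.75,"ty":0,"tz":0,"roll":0},{"fingers":-0.4,"tx":-2.75,"ty":0,"tz":0,"roll":0},{"fingers":-0.4,"tx":-2.75,"ty":0,"tz":0,"roll":0}]' 15
python3 - <<'E'
from h import *
b=ch(-13,-34,0); print(go([b[0],b[1],.25]),yaw(),tool()[0])
E
```

```text
time: 33.95
tool_pos: [0.4894, 0.2408, 0.0803]
tool_rot: [2.921, 1.569, -2.79]
contact_force: [-0.3, -0.9, 0.0]
opening: 0.0597
time: 34.95
tool_pos: [0.4893, 0.2408, 0.1417]
tool_rot: [2.912, 1.569, -2.799]
contact_force: [-0.1, 0.5, -1.1]
opening: 0.0379
time: 35.95
tool_pos: [0.4897, 0.2409, 0.2505]
tool_rot: [2.942, 1.569, -2.768]
contact_force: [0.8, -0.2, -0.4]
opening: 0.0381
[ 0.02 -8.77 -4.69] 122.80279944676819 [0.4896501  0.24086561 0.25050398]
```

```bash
python3 -m crank '[{"fingers":-0.4,"tx":0,"ty":-0.8,"tz":-0.5,"roll":0},{"fingers":-0.4,"tx":0,"ty":-2.0,"tz":-1.1,"roll":0},{"fingers":-0.4,"tx":0,"ty":-3.3,"tz":-1.8,"roll":0},{"fingers":-0.4,"tx":0,"ty":-4.6,"tz":-2.5,"roll":0},{"fingers":-0.4,"tx":0,"ty":-5.9,"tz":-3.2,"roll":0},{"fingers":-0.4,"tx":0,"ty":-7.1,"tz":-3.8,"roll":0},{"fingers":-0.4,"tx":0,"ty":-8.1,"tz":-4.3,"roll":0},{"fingers":-0.4,"tx":0.02,"ty":-8.77,"tz":-4.69,"roll":0}]' 15
python3 -m crank '[{"fingers":-0.4,"tx":0,"ty":0,"tz":0,"roll":0},{"fingers":-0.4,"tx":0,"ty":0,"tz":0,"roll":0},{"fingers":-0.4,"tx":0.3,"ty":0,"tz":0,"roll":0},{"fingers":-0.4,"tx":0.8,"ty":0,"tz":0,"roll":0},{"fingers":-0.4,"tx":1.4,"ty":0,"tz":0,"roll":0},{"fingers":-0.4,"tx":2,"ty":0,"tz":0,"roll":0},{"fingers":-0.4,"tx":2.3,"ty":0,"tz":0,"roll":0},{"fingers":-0.4,"tx":2.3,"ty":0,"tz":0,"roll":0}]' 15
python3 - <<'E'
from h import *
b=ch(-13,-34,0); print(go([b[0],b[1],.0875]),yaw(),tool()[0])
E
```

```text
time: 36.95
tool_pos: [0.5222, -0.1577, 0.2501]
tool_rot: [2.843, 1.57, -2.869]
contact_force: [-0.1, 0.2, -0.6]
opening: 0.0379
time: 37.95
tool_pos: [0.5219, -0.1548, 0.1577]
tool_rot: [2.163, 1.569, 2.736]
contact_force: [-1.1, -0.1, -0.7]
opening: 0.0382
[ 1.76 -0.02 -0.01] 122.85119156357449 [ 0.52188921 -0.15483779  0.15774595]
```

```bash
python3 -m crank '[{"fingers":-0.4,"tx":0.3,"ty":-0.02,"tz":0,"roll":0},{"fingers":-0.4,"tx":0.6,"ty":-0.02,"tz":0,"roll":0},{"fingers":-0.4,"tx":0.9,"ty":-0.02,"tz":0,"roll":0},{"fingers":-0.4,"tx":1.2,"ty":-0.02,"tz":0,"roll":0},{"fingers":-0.4,"tx":1.4,"ty":-0.02,"tz":0,"roll":0},{"fingers":-0.4,"tx":1.6,"ty":-0.02,"tz":0,"roll":0},{"fingers":-0.4,"tx":1.73,"ty":-0.02,"tz":0,"roll":0},{"fingers":-0.4,"tx":1.73,"ty":-0.02,"tz":0,"roll":0}]' 15
python3 -m crank '[{"fingers":0.15,"tx":0,"ty":0,"tz":0,"roll":0},{"fingers":0.15,"tx":0,"ty":0,"tz":0,"roll":0},{"fingers":0.15,"tx":0,"ty":0,"tz":0,"roll":0},{"fingers":0.15,"tx":-0.4,"ty":0,"tz":0,"roll":0},{"fingers":0.15,"tx":-1.2,"ty":0,"tz":0,"roll":0},{"fingers":0.3,"tx":-2.2,"ty":0,"tz":0,"roll":0},{"fingers":0.3,"tx":-3.2,"ty":0,"tz":0,"roll":0},{"fingers":0.3,"tx":-4,"ty":0,"tz":0,"roll":0}]' 15
python3 -m crank '[{"fingers":0.3,"tx":0,"ty":0.6,"tz":0.4,"roll":0.5},{"fingers":0.3,"tx":0,"ty":1.4,"tz":0.8,"roll":1},{"fingers":0.3,"tx":0,"ty":2.4,"tz":1.4,"roll":2},{"fingers":0.3,"tx":0,"ty":3.4,"tz":2,"roll":2},{"fingers":0.3,"tx":0,"ty":4.4,"tz":2.5,"roll":2},{"fingers":0.3,"tx":0,"ty":4.8,"tz":2.7,"roll":2},{"fingers":0.3,"tx":0,"ty":4.8,"tz":2.7,"roll":2},{"fingers":0.3,"tx":0,"ty":4.8,"tz":2.7,"roll":2}]' 15
python3 - <<'E'
from h import *
im,d,k=cam('scene'); w=pts(d,k); 
m=(np.hypot(w[...,0]-.501,w[...,1]-.315)<.03)&(w[...,2]>.088)&(w[...,2]<.115); print('scene b1',m.sum(),w[m].mean(0) if m.any() else 0)
print(yaw(),tool()[0],go([.501,.3145,.2]))
E
```

```text
time: 38.95
tool_pos: [0.5226, -0.1562, 0.089]
tool_rot: [2.286, 1.57, 2.859]
contact_force: [0.3, 0.6, -1.4]
opening: 0.0379
time: 39.95
tool_pos: [0.5228, -0.1563, 0.2525]
tool_rot: [-1.03, 1.568, -0.457]
contact_force: [0.5, -1.1, -0.4]
opening: 0.0594
time: 40.95
tool_pos: [0.5097, 0.0626, 0.2496]
tool_rot: [-1.243, 1.57, -1.02]
contact_force: [0.3, -0.5, 0.0]
opening: 0.0595
scene b1 50 [0.50421095 0.31690243 0.09889776]
102.72535296555859 [0.50968734 0.06239767 0.2494125 ] [1.23 6.2  1.18]
```

```bash
python3 -m crank '[{"fingers":0.3,"tx":0,"ty":0.8,"tz":0.2,"roll":0},{"fingers":0.3,"tx":0,"ty":2,"tz":0.4,"roll":0},{"fingers":0.3,"tx":0,"ty":3.3,"tz":0.6,"roll":0},{"fingers":0.3,"tx":0,"ty":4.6,"tz":0.9,"roll":0},{"fingers":0.3,"tx":0.4,"ty":5.6,"tz":1.1,"roll":0},{"fingers":0.3,"tx":0.9,"ty":6.2,"tz":1.18,"roll":0},{"fingers":0.3,"tx":1.23,"ty":6.2,"tz":1.18,"roll":0},{"fingers":0.3,"tx":1.23,"ty":6.2,"tz":1.18,"roll":0}]' 15
python3 - <<'E'
from h import *
im,d,k=cam('wrist'); w=pts(d,k); save('wr10.png',im)
for lo,hi in((.035,.06),(.088,.115)):
    m=(np.hypot(w[...,0]-.501,w[...,1]-.3145)<.03)&(w[...,2]>lo)&(w[...,2]<hi)
    if m.sum()>8: print(m.sum(),w[m].mean(0).round(4),w[m].min(0).round(4),w[m].max(0).round(4))
print(tool()[0],go([.501,.3145,.081]))
E
```

```text
time: 42.0
tool_pos: [0.5006, 0.3143, 0.199]
tool_rot: [-2.709, 1.568, -2.487]
contact_force: [-0.1, 0.4, -0.1]
opening: 0.0597
875 [0.4912 0.3131 0.0529] [0.4819 0.2961 0.0351] [0.5178 0.3341 0.06  ]
309 [0.4993 0.3149 0.1011] [0.4962 0.3102 0.088 ] [0.505  0.3202 0.1089]
[0.50105385 0.31445827 0.19998664] [2.97 0.   0.  ]
```

```bash
python3 -m crank '[{"fingers":0.3,"tx":0.4,"ty":0.01,"tz":0,"roll":0},{"fingers":0.3,"tx":0.9,"ty":0.01,"tz":0,"roll":0},{"fingers":0.3,"tx":1.4,"ty":0.01,"tz":0,"roll":0},{"fingers":0.3,"tx":1.9,"ty":0.01,"tz":0,"roll":0},{"fingers":0.3,"tx":2.4,"ty":0.01,"tz":0,"roll":0},{"fingers":0.3,"tx":2.8,"ty":0.01,"tz":0,"roll":0},{"fingers":0.3,"tx":2.97,"ty":0.01,"tz":0,"roll":0},{"fingers":0.3,"tx":2.97,"ty":0.01,"tz":0,"roll":0}]' 15
python3 -m crank '[{"fingers":-0.4,"tx":0,"ty":0,"tz":0,"roll":0},{"fingers":-0.4,"tx":0,"ty":0,"tz":0,"roll":0},{"fingers":-0.4,"tx":0,"ty":0,"tz":0,"roll":0},{"fingers":-0.4,"tx":0,"ty":0,"tz":0,"roll":0},{"fingers":-0.4,"tx":0,"ty":0,"tz":0,"roll":0},{"fingers":-0.4,"tx":-0.3,"ty":0,"tz":0,"roll":0},{"fingers":-0.4,"tx":-0.8,"ty":0,"tz":0,"roll":0},{"fingers":-0.4,"tx":-1.5,"ty":0,"tz":0,"roll":0}]' 15
python3 -m crank '[{"fingers":-0.4,"tx":-0.8,"ty":0,"tz":0,"roll":0},{"fingers":-0.4,"tx":-1.6,"ty":0,"tz":0,"roll":0},{"fingers":-0.4,"tx":-2.4,"ty":0,"tz":0,"roll":0},{"fingers":-0.4,"tx":-2.75,"ty":0,"tz":0,"roll":0},{"fingers":-0.4,"tx":-2.75,"ty":0,"tz":0,"roll":0},{"fingers":-0.4,"tx":-2.75,"ty":0,"tz":0,"roll":0},{"fingers":-0.4,"tx":-2.75,"ty":0,"tz":0,"roll":0},{"fingers":-0.4,"tx":-2.75,"ty":0,"tz":0,"roll":0}]' 15
python3 - <<'E'
from h import *
b=ch(-13,-102,0); print(go([b[0],b[1],.25]),yaw(),tool()[0])
E
```

```text
time: 43.05
tool_pos: [0.5004, 0.3162, 0.0811]
tool_rot: [-2.636, 1.57, -2.413]
contact_force: [0.6, -0.1, 0.1]
opening: 0.0595
time: 44.05
tool_pos: [0.4999, 0.3162, 0.1418]
tool_rot: [-2.904, 1.569, -2.681]
contact_force: [0.0, 1.1, -0.6]
opening: 0.038
time: 45.05
tool_pos: [0.5002, 0.3163, 0.2504]
tool_rot: [-2.867, 1.569, -2.644]
contact_force: [0.4, -0.5, -0.3]
opening: 0.0384
[  0.02 -13.32  -2.09] 102.80532875825159 [0.50021819 0.31628078 0.25044058]
```

```bash
python3 -m crank '[{"fingers":-0.4,"tx":0,"ty":-0.6,"tz":-0.6,"roll":0},{"fingers":-0.4,"tx":0,"ty":-1.6,"tz":-1.2,"roll":0},{"fingers":-0.4,"tx":0,"ty":-2.8,"tz":-1.8,"roll":0},{"fingers":-0.4,"tx":0,"ty":-4.2,"tz":-2.1,"roll":0},{"fingers":-0.4,"tx":0,"ty":-5.6,"tz":-2.1,"roll":0},{"fingers":-0.4,"tx":0,"ty":-7.0,"tz":-2.1,"roll":0},{"fingers":-0.4,"tx":0,"ty":-8.2,"tz":-2.1,"roll":0},{"fingers":-0.4,"tx":0,"ty":-9.3,"tz":-2.1,"roll":0}]' 15
python3 -m crank '[{"fingers":-0.4,"tx":0,"ty":-1,"tz":0,"roll":0},{"fingers":-0.4,"tx":0,"ty":-2,"tz":0,"roll":0},{"fingers":-0.4,"tx":0,"ty":-3,"tz":0,"roll":0},{"fingers":-0.4,"tx":0,"ty":-4,"tz":0,"roll":0},{"fingers":-0.4,"tx":0,"ty":-4.02,"tz":0,"roll":0},{"fingers":-0.4,"tx":0,"ty":-4.02,"tz":0,"roll":0},{"fingers":-0.4,"tx":0.8,"ty":-4.02,"tz":0,"roll":0},{"fingers":-0.4,"tx":1.6,"ty":-4.02,"tz":0,"roll":0}]' 15
python3 -m crank '[{"fingers":-0.4,"tx":0.3,"ty":0,"tz":0,"roll":0},{"fingers":-0.4,"tx":0.5,"ty":0,"tz":0,"roll":0},{"fingers":-0.4,"tx":0.5,"ty":0,"tz":0,"roll":0},{"fingers":-0.4,"tx":0.5,"ty":0,"tz":0,"roll":0},{"fingers":-0.4,"tx":0.5,"ty":0,"tz":0,"roll":0},{"fingers":-0.4,"tx":0.5,"ty":0,"tz":0,"roll":0},{"fingers":-0.4,"tx":0.5,"ty":0,"tz":0,"roll":0},{"fingers":-0.4,"tx":0.5,"ty":0,"tz":0,"roll":0}]' 15
python3 - <<'E'
from h import *
b=ch(-13.8,-102,0); print(go([b[0],b[1],.0875]),yaw(),tool()[0])
E
```

```text
time: 46.05
tool_pos: [0.5011, -0.0668, 0.2512]
tool_rot: [-0.042, 1.571, 0.18]
contact_force: [1.0, -0.3, -1.0]
opening: 0.0382
time: 47.05
tool_pos: [0.5366, -0.2204, 0.1871]
tool_rot: [-0.58, 1.57, -0.355]
contact_force: [-0.0, 0.4, -0.9]
opening: 0.0382
time: 48.05
tool_pos: [0.5366, -0.2219, 0.1674]
tool_rot: [-1.127, 1.571, -0.903]
contact_force: [0.0, 0.1, -1.0]
opening: 0.0378
[ 2.   -0.   -0.01] 102.8030115467973 [ 0.53661    -0.22185436  0.16736571]
```

```bash
python3 -m crank '[{"fingers":-0.4,"tx":0.4,"ty":0,"tz":-0.01,"roll":0},{"fingers":-0.4,"tx":0.8,"ty":0,"tz":-0.01,"roll":0},{"fingers":-0.4,"tx":1.1,"ty":0,"tz":-0.01,"roll":0},{"fingers":-0.4,"tx":1.4,"ty":0,"tz":-0.01,"roll":0},{"fingers":-0.4,"tx":1.6,"ty":0,"tz":-0.01,"roll":0},{"fingers":-0.4,"tx":1.8,"ty":0,"tz":-0.01,"roll":0},{"fingers":-0.4,"tx":1.97,"ty":0,"tz":-0.01,"roll":0},{"fingers":-0.4,"tx":1.97,"ty":0,"tz":-0.01,"roll":0}]' 15
python3 -m crank '[{"fingers":0.1,"tx":0,"ty":0,"tz":0,"roll":0},{"fingers":0.1,"tx":0,"ty":0,"tz":0,"roll":0},{"fingers":0.1,"tx":0,"ty":0,"tz":0,"roll":0},{"fingers":0.1,"tx":-0.4,"ty":0,"tz":0,"roll":0},{"fingers":0.1,"tx":-1.2,"ty":0,"tz":0,"roll":0},{"fingers":0.3,"tx":-2.2,"ty":0,"tz":0,"roll":0},{"fingers":0.3,"tx":-3.2,"ty":0,"tz":0,"roll":0},{"fingers":0.3,"tx":-4.4,"ty":0,"tz":0,"roll":0}]' 15
python3 -m crank '[{"fingers":0.3,"tx":-0.5,"ty":0,"tz":-0.8,"roll":1},{"fingers":0.3,"tx":-1,"ty":0,"tz":-1.6,"roll":2},{"fingers":0.3,"tx":-1,"ty":0,"tz":-2.4,"roll":3},{"fingers":0,"tx":-1,"ty":0,"tz":-3.2,"roll":4},{"fingers":-0.3,"tx":-1,"ty":0,"tz":-4,"roll":5},{"fingers":-0.3,"tx":-1,"ty":0,"tz":-4,"roll":6},{"fingers":-0.3,"tx":-1,"ty":0,"tz":-4,"roll":7},{"fingers":-0.3,"tx":-1,"ty":0,"tz":-4,"roll":8}]' 15
python3 - <<'E'
from h import *
print(yaw(),tool()[0],tool()[2]['qpos'])
im,d,k=cam('top'); w=pts(d,k); save('top11.png',im[150:330,130:450],2.4)
X=w-np.array([C[0],C[1],0]); cc,s=np.cos(YAW),np.sin(YAW); x=cc*X[...,0]+s*X[...,1]; y=-s*X[...,0]+cc*X[...,1]; z=w[...,2]
for by in(102,34,-34,-102):
    m=(np.hypot(x+.013,y-by/1e3)<.03)&(z>.09)&(z<.13); print(by,m.sum(),(x[m].mean().round(4),y[m].mean().round(4),z[m].max().round(4)) if m.any() else 0)
im,d,k=cam('scene'); save('sc11.png',im[190:390,230:460],3); w=pts(d,k)
X=w-np.array([C[0],C[1],0]); x=cc*X[...,0]+s*X[...,1]; y=-s*X[...,0]+cc*X[...,1]; z=w[...,2]
m=(y>.222)&(y<.24)&(abs(x-.012)<.022)&(z>.085)&(z<.14); print('pin',x[m].mean(),z[m].mean())
E
```

```text
time: 49.05
tool_pos: [0.5362, -0.222, 0.0883]
tool_rot: [-2.654, 1.571, -2.431]
contact_force: [-0.2, 0.9, -0.7]
opening: 0.0379
time: 50.05
tool_pos: [0.5358, -0.2216, 0.2667]
tool_rot: [-1.194, 1.571, -0.97]
contact_force: [0.5, -0.4, 0.6]
opening: 0.0598
time: 51.05
tool_pos: [0.38, -0.2573, 0.3058]
tool_rot: [0.394, 1.569, -0.785]
contact_force: [0.5, 0.4, 0.2]
opening: 0.0323
22.462022987643753 [ 0.37996037 -0.25729548  0.30583383] [-7.62480947e-01  1.77894248e-01  1.59623654e+00 -3.96634267e-05
  1.36571613e+00 -1.15450862e+00]
102 42 (np.float64(-0.0132), np.float64(0.0999), np.float64(0.1139))
34 44 (np.float64(-0.0125), np.float64(0.0328), np.float64(0.1172))
-34 40 (np.float64(-0.0124), np.float64(-0.0367), np.float64(0.1136))
-102 38 (np.float64(-0.0136), np.float64(-0.1049), np.float64(0.1152))
pin 0.013414957235199006 0.11623877386542086
```

View pics/top11.png

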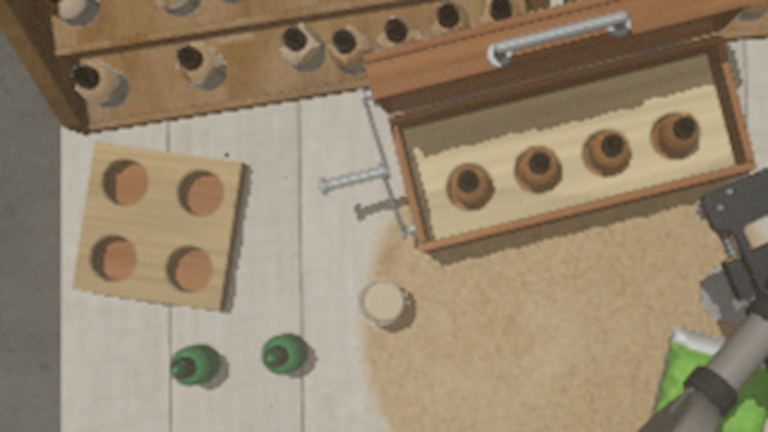

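Top view: four bottles upright in the four bores at (468,187), (538,170), (607,152) and (677,135), with tops at z≈0.114–0.117. The carrier is empty, the pin is still at the locked position, and the beaker and green bottles are untouched. Now break the knee.

Run:
```python
from h import *
print(go(ch(11,212,290)),yaw())
```

```text
[ 0.38  5.9  -6.93] 22.733981067567548
```

```bash
python3 -m crank '[{"fingers":-0.3,"tx":0,"ty":0.5,"tz":-0.6,"roll":0.5},{"fingers":-0.3,"tx":0,"ty":1.3,"tz":-1.5,"roll":0.99},{"fingers":-0.3,"tx":0.1,"ty":2.2,"tz":-2.6,"roll":0.99},{"fingers":-0.3,"tx":0.1,"ty":3.1,"tz":-3.7,"roll":0.99},{"fingers":-0.3,"tx":0.2,"ty":4,"tz":-4.7,"roll":0.99},{"fingers":-0.3,"tx":0.3,"ty":4.9,"tz":-5.8,"roll":0.99},{"fingers":-0.3,"tx":0.38,"ty":5.9,"tz":-6.93,"roll":0.99},{"fingers":-0.3,"tx":0.38,"ty":5.9,"tz":-6.93,"roll":0.99}]' 15
python3 -m crank '[{"fingers":-0.3,"tx":0,"ty":0,"tz":0,"roll":0},{"fingers":-0.3,"tx":0,"ty":0,"tz":0,"roll":0},{"fingers":-0.3,"tx":0,"ty":0,"tz":0,"roll":0},{"fingers":-0.3,"tx":0,"ty":0,"tz":0,"roll":0},{"fingers":-0.3,"tx":0.5,"ty":0,"tz":0,"roll":0},{"fingers":-0.3,"tx":1.2,"ty":0,"tz":0,"roll":0},{"fingers":-0.3,"tx":1.5,"ty":0,"tz":0,"roll":0},{"fingers":-0.3,"tx":1.5,"ty":0,"tz":0,"roll":0}]' 15
python3 - <<'E'
from h import *
print(go(ch(11,212,128)),yaw(),tool()[0])
E
```

```text
time: 52.15
tool_pos: [0.4905, 0.0933, 0.2895]
tool_rot: [2.525, 1.57, 1.189]
contact_force: [0.5, -0.7, -0.4]
opening: 0.032
time: 53.15
tool_pos: [0.4901, 0.0895, 0.229]
tool_rot: [-1.717, 1.569, -3.062]
contact_force: [-0.3, 0.4, 0.7]
opening: 0.0324
[ 2.52  0.02 -0.  ] 12.890421812681133 [0.49009999 0.08947779 0.22895079]
```

```bash
python3 -m crank '[{"fingers":-0.3,"tx":0.4,"ty":0.02,"tz":0,"roll":0},{"fingers":-0.3,"tx":0.8,"ty":0.02,"tz":0,"roll":0},{"fingers":-0.3,"tx":1.2,"ty":0.02,"tz":0,"roll":0},{"fingers":-0.3,"tx":1.6,"ty":0.02,"tz":0,"roll":0},{"fingers":-0.3,"tx":2,"ty":0.02,"tz":0,"roll":0},{"fingers":-0.3,"tx":2.3,"ty":0.02,"tz":0,"roll":0},{"fingers":-0.3,"tx":2.48,"ty":0.02,"tz":0,"roll":0},{"fingers":-0.3,"tx":2.48,"ty":0.02,"tz":0,"roll":0}]' 15
python3 -m crank '[{"fingers":-1,"tx":0,"ty":0,"tz":0,"roll":0},{"fingers":-1,"tx":0,"ty":0,"tz":0,"roll":0},{"fingers":-1,"tx":0,"ty":0,"tz":0,"roll":0},{"fingers":-1,"tx":0,"ty":0,"tz":0,"roll":0},{"fingers":-1,"tx":0,"ty":0,"tz":0,"roll":0},{"fingers":-1,"tx":0,"ty":0,"tz":0,"roll":0},{"fingers":-1,"tx":0,"ty":0,"tz":0,"roll":0},{"fingers":-1,"tx":0,"ty":0,"tz":0,"roll":0}]' 25
python3 -m crank '[{"fingers":-1,"tx":0.06,"ty":0.08,"tz":0,"roll":0},{"fingers":-1,"tx":0.14,"ty":0.17,"tz":0,"roll":0},{"fingers":-1,"tx":0.2,"ty":0.22,"tz":0,"roll":0},{"fingers":-1,"tx":0.26,"ty":0.28,"tz":0,"roll":0},{"fingers":-1,"tx":0.32,"ty":0.34,"tz":0,"roll":0},{"fingers":-1,"tx":0.37,"ty":0.38,"tz":0,"roll":0},{"fingers":-1,"tx":0.42,"ty":0.42,"tz":0,"roll":0},{"fingers":-1,"tx":0.47,"ty":0.46,"tz":0,"roll":0}]' 25
python3 - <<'E'
from h import *
print(tool()[0],tool()[2]['contact_force'])
im,d,k=cam('scene'); w=pts(d,k); save('sc12.png',im[140:320,230:460],3)
X=w-np.array([C[0],C[1],0]); cc,s=np.cos(YAW),np.sin(YAW);x=cc*X[...,0]+s*X[...,1]; y=-s*X[...,0]+cc*X[...,1]; z=w[...,2]
m=(y>.222)&(y<.24)&(abs(x-.025)<.022)&(z>.075)&(z<.14); print('pin',m.sum(),x[m].mean(),z[m].mean())
E
```

```text
time: 54.15
tool_pos: [0.4911, 0.0898, 0.1301]
tool_rot: [-1.4, 1.571, -2.746]
contact_force: [-0.3, -0.6, -0.3]
opening: 0.0324
time: 55.15
tool_pos: [0.4915, 0.0899, 0.1304]
tool_rot: [1.358, 1.57, 0.012]
contact_force: [2.4, 0.6, 3.1]
opening: 0.0088
time: 56.15
tool_pos: [0.508, 0.0937, 0.1107]
tool_rot: [-1.578, 1.568, -2.923]
contact_force: [-4.0, -3.0, 1.2]
opening: 0.0093
[0.50802332 0.09366921 0.11065323] [-4.02107325 -2.95736787  1.19140066]
pin 150 0.026786391104689927 0.10810719756087388
```

```bash
python3 -m crank '[{"fingers":-0.4,"tx":0,"ty":0,"tz":0,"roll":0},{"fingers":-0.3,"tx":0,"ty":0,"tz":0,"roll":0},{"fingers":-0.3,"tx":0,"ty":0,"tz":0,"roll":0},{"fingers":-0.3,"tx":-0.8,"ty":0,"tz":0,"roll":0},{"fingers":-0.3,"tx":-2,"ty":0,"tz":0,"roll":0},{"fingers":-0.3,"tx":-3.4,"ty":0,"tz":0,"roll":0},{"fingers":-0.3,"tx":-4.8,"ty":0,"tz":0,"roll":0},{"fingers":-0.3,"tx":-5.6,"ty":0,"tz":0,"roll":0}]' 15
python3 - <<'E'
from h import *
im,d,k=cam('scene'); w=pts(d,k); save('sc13.png',im[140:320,230:460],3)
X=w-np.array([C[0],C[1],0]); cc,s=np.cos(YAW),np.sin(YAW);x=cc*X[...,0]+s*X[...,1]; y=-s*X[...,0]+cc*X[...,1]; z=w[...,2]
m=(y>.222)&(y<.24)&(abs(x-.025)<.022)&(z>.075)&(z<.14); print('pin',m.sum(),x[m].mean(),z[m].mean())
m=(abs(y)<.04)&(z>.238)&(z<.27)&(x>.02)&(x<.1); print('bar',m.sum(),x[m].mean(),x[m].min(),x[m].max(),z[m].max(),np.median(z[m]))
for th in(1.35,1.4,1.45,1.5): print(th,65-168.4*np.cos(th+.0713),85+168.4*np.sin(th+.0713))
print(yaw(),tool()[0],go(np.r_[handle(1.43)[:2],.335]))
E
```

```text
time: 57.2
tool_pos: [0.5096, 0.0941, 0.3388]
tool_rot: [1.41, 1.566, 0.065]
contact_force: [0.3, -0.5, -1.3]
opening: 0.0321
pin 39 0.03072380948899232 0.09798350138888433
bar 116 0.04998423583151101 0.04322167933969248 0.05375523314181048 0.259938066368145 0.25626768108278863
1.35 39.91848782661382 251.52170353169066
1.4 48.272449593783094 252.56714790616766
1.45 56.668221525428095 253.19376167816293
1.5 65.08481856415317 253.39997863958052
12.91741390374072 [0.51057224 0.09419998 0.34215686] [0.19 0.54 5.3 ]
```

View pics/sc13.png

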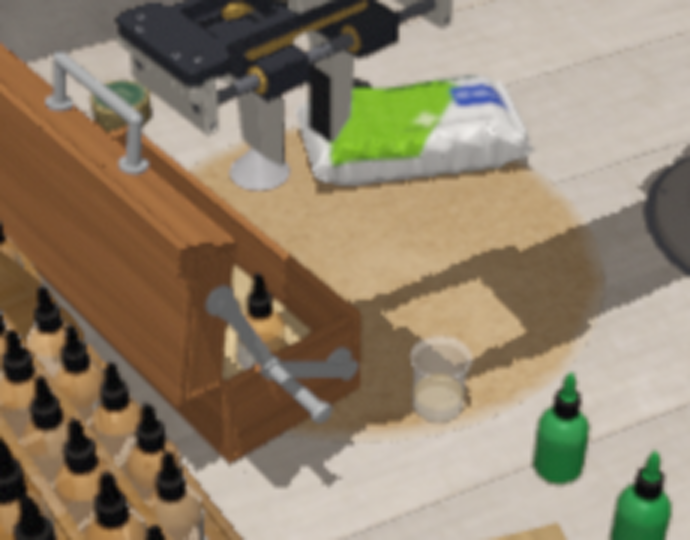

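The knee is broken and bent back (crop (275,370)). The lid rests at about 1.41 rad, with the bar at chest x≈50. I'll move over the handle.

```bash
python3 -m crank '[{"fingers":-0.3,"tx":0.1,"ty":0.2,"tz":0.7,"roll":0},{"fingers":-0.3,"tx":0.1,"ty":0.4,"tz":1.7,"roll":0},{"fingers":-0.3,"tx":0.1,"ty":0.5,"tz":2.8,"roll":0},{"fingers":-0.3,"tx":0.1,"ty":0.5,"tz":3.9,"roll":0},{"fingers":-0.3,"tx":0.1,"ty":0.5,"tz":4.8,"roll":0},{"fingers":-0.3,"tx":0.1,"ty":0.5,"tz":5.3,"roll":0},{"fingers":-0.3,"tx":0.1,"ty":0.5,"tz":5.3,"roll":0},{"fingers":-0.3,"tx":0.1,"ty":0.5,"tz":5.3,"roll":0}]' 15
python3 - <<'E'
from h import *
im,d,k=cam('wrist'); w=pts(d,k)
X=w-np.array([C[0],C[1],0]); cc,s=np.cos(YAW),np.sin(YAW);x=cc*X[...,0]+s*X[...,1]; y=-s*X[...,0]+cc*X[...,1]; z=w[...,2]
m=(abs(y)<.04)&(z>.235)&(z<.275)&(x>.02)&(x<.1); print('bar',m.sum(),x[m].mean(),x[m].min(),x[m].max(),z[m].max(),np.median(z[m]))
for xx in(48,50,52): print(xx,go(ch(xx,0,259)))
print(yaw(),tool()[0])
E
```

```text
time: 58.25
tool_pos: [0.5757, -0.107, 0.3314]
tool_rot: [2.904, 1.57, 1.559]
contact_force: [0.1, -0.2, 0.4]
opening: 0.0322
bar 2589 0.04717422948832084 0.04209953754344317 0.05204902699091339 0.2595407372006502 0.2566145674105361
48 [ 1.81 -0.06  0.04]
50 [ 1.81 -0.01  0.04]
52 [1.81 0.04 0.04]
12.985461129424891 [ 0.5757315  -0.10685716  0.33149131]
```

```bash
python3 -m crank '[{"fingers":-0.3,"tx":0,"ty":-0.08,"tz":0.04,"roll":0},{"fingers":-0.3,"tx":0.3,"ty":-0.08,"tz":0.04,"roll":0},{"fingers":-0.3,"tx":0.7,"ty":-0.08,"tz":0.04,"roll":0},{"fingers":-0.3,"tx":1.1,"ty":-0.08,"tz":0.04,"roll":0},{"fingers":-0.3,"tx":1.5,"ty":-0.08,"tz":0.04,"roll":0},{"fingers":-0.3,"tx":1.8,"ty":-0.08,"tz":0.04,"roll":0},{"fingers":-0.3,"tx":1.8,"ty":-0.08,"tz":0.04,"roll":0},{"fingers":-0.3,"tx":1.8,"ty":-0.08,"tz":0.04,"roll":0}]' 15
python3 -m crank '[{"fingers":-1,"tx":0,"ty":0,"tz":0,"roll":0},{"fingers":-1,"tx":0,"ty":0,"tz":0,"roll":0},{"fingers":-1,"tx":0,"ty":0,"tz":0,"roll":0},{"fingers":-1,"tx":0,"ty":0,"tz":0,"roll":0},{"fingers":-1,"tx":0,"ty":0,"tz":0,"roll":0},{"fingers":-1,"tx":0,"ty":0,"tz":0,"roll":0},{"fingers":-1,"tx":0,"ty":0,"tz":0,"roll":0},{"fingers":-1,"tx":0,"ty":0,"tz":0,"roll":0}]' 18
python3 - <<'E'
from h import *
p,M,s_=tool(); q=p-np.array([C[0],C[1],0]); cc,s=np.cos(YAW),np.sin(YAW); bx=(cc*q[0]+s*q[1])*1e3; print('bar x',bx,'z',p[2]*1e3-6,s_['contact_force'],yaw())
th0=np.arccos((65-bx)/168.4)-.0713; print(th0)
for th in [1.3,1.2,1.1,1.0,.9,.8,.7,.6,.5,.4,.3,.2,.1,.05,0]:
    print(th,(M.T@(handle(th)-handle(th0))/.04).round(2))
E
```

```text
time: 59.3
tool_pos: [0.5733, -0.1105, 0.2598]
tool_rot: [0.951, 1.57, -0.395]
contact_force: [0.3, -0.8, 0.4]
opening: 0.032
time: 60.3
tool_pos: [0.5732, -0.1105, 0.2595]
tool_rot: [0.946, 1.57, -0.399]
contact_force: [-0.4, -0.2, 3.3]
opening: 0.0091
bar x 47.018772073015064 z 253.54730714459816 [-0.44462995 -0.24794973  3.28353246] 12.901786240719398
1.3925154914654694
1.3 [ 0.06 -0.38 -0.  ]
1.2 [ 0.16 -0.79 -0.  ]
1.1 [ 0.31 -1.19 -0.  ]
1.0 [ 0.49 -1.57 -0.  ]
0.9 [ 0.71 -1.93 -0.  ]
0.8 [ 0.96 -2.26 -0.  ]
0.7 [ 1.25 -2.57 -0.  ]
0.6 [ 1.57 -2.85 -0.01]
0.5 [ 1.91 -3.09 -0.01]
0.4 [ 2.27 -3.3  -0.01]
0.3 [ 2.66 -3.48 -0.01]
0.2 [ 3.06 -3.61 -0.01]
0.1 [ 3.47 -3.7  -0.01]
0.05 [ 3.68 -3.73 -0.01]
0 [ 3.88 -3.75 -0.01]
```

```bash
python3 -m crank '[{"fingers":-1,"tx":0.03,"ty":-0.19,"tz":0,"roll":0},{"fingers":-1,"tx":0.06,"ty":-0.38,"tz":0,"roll":0},{"fingers":-1,"tx":0.11,"ty":-0.59,"tz":0,"roll":0},{"fingers":-1,"tx":0.16,"ty":-0.79,"tz":0,"roll":0},{"fingers":-1,"tx":0.23,"ty":-0.99,"tz":0,"roll":0},{"fingers":-1,"tx":0.31,"ty":-1.19,"tz":0,"roll":0},{"fingers":-1,"tx":0.4,"ty":-1.38,"tz":0,"roll":0},{"fingers":-1,"tx":0.49,"ty":-1.57,"tz":0,"roll":0}]' 18
python3 -m crank '[{"fingers":-1,"tx":0.11,"ty":-0.18,"tz":0,"roll":0},{"fingers":-1,"tx":0.22,"ty":-0.36,"tz":0,"roll":0},{"fingers":-1,"tx":0.34,"ty":-0.53,"tz":0,"roll":0},{"fingers":-1,"tx":0.47,"ty":-0.69,"tz":0,"roll":0},{"fingers":-1,"tx":0.61,"ty":-0.85,"tz":0,"roll":0},{"fingers":-1,"tx":0.76,"ty":-1,"tz":0,"roll":0},{"fingers":-1,"tx":0.92,"ty":-1.14,"tz":0,"roll":0},{"fingers":-1,"tx":1.08,"ty":-1.28,"tz":0,"roll":0}]' 18
python3 - <<'E'
from h import *
print(tool()[0]-handle(.6),tool()[2]['contact_force'])
E
```

```text
time: 61.3
tool_pos: [0.5113, -0.1246, 0.2393]
tool_rot: [-2.323, 1.57, 2.614]
contact_force: [0.8, -0.7, -1.5]
opening: 0.0097
time: 62.3
tool_pos: [0.4615, -0.1359, 0.196]
tool_rot: [-2.529, 1.571, 2.408]
contact_force: [0.2, 2.7, 1.0]
opening: 0.0095
[-0.0002561  -0.00162256  0.00622725] [0.20098199 2.73093182 1.04135365]
```

```bash
python3 -m crank '[{"fingers":-1,"tx":0.17,"ty":-0.13,"tz":0,"roll":0},{"fingers":-1,"tx":0.34,"ty":-0.24,"tz":0,"roll":0},{"fingers":-1,"tx":0.52,"ty":-0.35,"tz":0,"roll":0},{"fingers":-1,"tx":0.7,"ty":-0.45,"tz":0,"roll":0},{"fingers":-1,"tx":0.9,"ty":-0.55,"tz":0,"roll":0},{"fingers":-1,"tx":1.09,"ty":-0.63,"tz":0,"roll":0},{"fingers":-1,"tx":1.29,"ty":-0.7,"tz":0,"roll":0},{"fingers":-1,"tx":1.49,"ty":-0.76,"tz":0,"roll":0}]' 18
python3 -m crank '[{"fingers":-1,"tx":0.14,"ty":-0.03,"tz":0,"roll":0},{"fingers":-1,"tx":0.28,"ty":-0.06,"tz":0,"roll":0},{"fingers":-1,"tx":0.41,"ty":-0.09,"tz":0,"roll":0},{"fingers":-1,"tx":0.52,"ty":-0.11,"tz":0,"roll":0},{"fingers":-1,"tx":0.62,"ty":-0.12,"tz":0,"roll":0},{"fingers":-1,"tx":0.72,"ty":-0.13,"tz":0,"roll":0},{"fingers":-1,"tx":0.8,"ty":-0.14,"tz":0,"roll":0},{"fingers":-1,"tx":0.8,"ty":-0.14,"tz":0,"roll":0}]' 18
python3 - <<'E'
from h import *
print(tool()[0]-handle(0),tool()[2]['contact_force'])
E
```

```text
time: 63.3
tool_pos: [0.432, -0.1428, 0.1363]
tool_rot: [-1.806, 1.57, 3.131]
contact_force: [-1.5, 3.5, 0.3]
opening: 0.0092
time: 64.3
tool_pos: [0.4264, -0.144, 0.1045]
tool_rot: [-1.906, 1.57, 3.032]
contact_force: [-4.5, 0.7, -0.9]
opening: 0.0091
[-0.00011562 -0.0017149   0.00753445] [-4.5343594   0.73713641 -0.91405401]
```

```bash
python3 -m crank '[{"fingers":-1,"tx":0.03,"ty":0,"tz":0,"roll":0},{"fingers":-1,"tx":0.05,"ty":0,"tz":0,"roll":0},{"fingers":-1,"tx":0.07,"ty":0,"tz":0,"roll":0},{"fingers":-1,"tx":0.09,"ty":0,"tz":0,"roll":0},{"fingers":-1,"tx":0.09,"ty":0,"tz":0,"roll":0},{"fingers":-1,"tx":0.09,"ty":0,"tz":0,"roll":0},{"fingers":-1,"tx":0.09,"ty":0,"tz":0,"roll":0},{"fingers":-1,"tx":0.09,"ty":0,"tz":0,"roll":0}]' 18
python3 - <<'E'
from h import *
im,d,k=cam('scene'); w=pts(d,k); w0=np.load('scene0.npz')['w']
X=w0-np.array([C[0],C[1],0]); cc,s=np.cos(YAW),np.sin(YAW);x=cc*X[...,0]+s*X[...,1]; y=-s*X[...,0]+cc*X[...,1]
for W in(w0,w):
    r=[]
    for a in(-.05,-.02,.02,.05):
        X=W-np.array([C[0],C[1],0]);x=cc*X[...,0]+s*X[...,1]; y=-s*X[...,0]+cc*X[...,1]
        m=(abs(x-a)<.008)&(abs(y-.1)<.045)&(W[...,2]>.1); r.append(np.median(W[...,2][m]).round(4) if m.any() else None)
    print(r)
print(tool()[0],tool()[2]['contact_force'])
E
```

```text
time: 65.3
tool_pos: [0.4262, -0.1441, 0.1011]
tool_rot: [-1.796, 1.569, 3.141]
contact_force: [-6.8, -0.4, -0.7]
opening: 0.009
[np.float64(0.1253), np.float64(0.1252), np.float64(0.1254), np.float64(0.1254)]
[np.float64(0.1253), np.float64(0.1252), np.float64(0.1253), np.float64(0.1251)]
[ 0.42620906 -0.14406851  0.1011551 ] [-6.51604525 -0.81305624 -1.13931086]
```

The lid's top heights match the initially shut lid within 0.3 mm. Release and withdraw.

```bash
python3 -m crank '[{"fingers":-0.39,"tx":0,"ty":0,"tz":0,"roll":0},{"fingers":-0.39,"tx":0,"ty":0,"tz":0,"roll":0},{"fingers":-0.39,"tx":0,"ty":0,"tz":0,"roll":0},{"fingers":-0.39,"tx":0,"ty":0,"tz":0,"roll":0},{"fingers":-0.39,"tx":-0.4,"ty":0,"tz":0,"roll":0},{"fingers":-0.39,"tx":-1,"ty":0,"tz":0,"roll":0},{"fingers":-0.39,"tx":-2,"ty":0,"tz":0,"roll":0},{"fingers":-0.39,"tx":-3,"ty":0,"tz":0,"roll":0}]' 18
python3 -m crank '[{"fingers":-0.39,"tx":-0.8,"ty":0,"tz":0.4,"roll":0},{"fingers":-0.39,"tx":-1.2,"ty":-0.5,"tz":1,"roll":0},{"fingers":-0.39,"tx":-1.2,"ty":-1,"tz":1.8,"roll":0},{"fingers":-0.39,"tx":-1.2,"ty":-1,"tz":2.6,"roll":0},{"fingers":-0.39,"tx":-1.2,"ty":-1,"tz":3.4,"roll":0},{"fingers":-0.39,"tx":-1.2,"ty":-1,"tz":4,"roll":0},{"fingers":-0.39,"tx":-1.2,"ty":-1,"tz":4,"roll":0},{"fingers":-0.39,"tx":-1.2,"ty":-1,"tz":4,"roll":0}]' 18
python3 - <<'E'
from h import *
im,d,k=cam('scene'); w=pts(d,k); save('sc14.png',im[130:390,180:480],2.6)
cc,s=np.cos(YAW),np.sin(YAW)
for W in(np.load('scene0.npz')['w'],w):
    X=W-np.array([C[0],C[1],0]);x=cc*X[...,0]+s*X[...,1]; y=-s*X[...,0]+cc*X[...,1]; z=W[...,2]
    print([np.median(z[(abs(x-a)<.008)&(abs(y-.05)<.09)&(z>.1)&(z<.14)]).round(4) for a in(-.055,-.02,.02,.05)])
    m=(y>.22)&(y<.24)&(abs(x-.045)<.03)&(z>.02)&(z<.08); print('pin',m.sum(),x[m].mean(),z[m].mean())
print(tool()[0],observe()['time'],observe()['contact_force'])
E
```

```text
time: 66.35
tool_pos: [0.4268, -0.144, 0.2225]
tool_rot: [0.303, 1.571, -1.043]
contact_force: [-0.9, -0.9, -1.4]
opening: 0.0278
time: 67.35
tool_pos: [0.4234, -0.3082, 0.2692]
tool_rot: [-2.865, 1.57, 2.072]
contact_force: [0.9, 0.9, -0.3]
opening: 0.028
[np.float64(0.1252), np.float64(0.125), np.float64(0.1253), np.float64(0.1254)]
pin 43 0.04316527630372625 0.046090536840731125
[np.float64(0.1252), np.float64(0.1252), np.float64(0.1255), np.float64(0.1252)]
pin 45 0.04303917721265362 0.04560728314090535
[ 0.42344285 -0.30801574  0.26930654] 67.4 [0.81909281 0.02768556 0.23652875]
```

View pics/sc14.png

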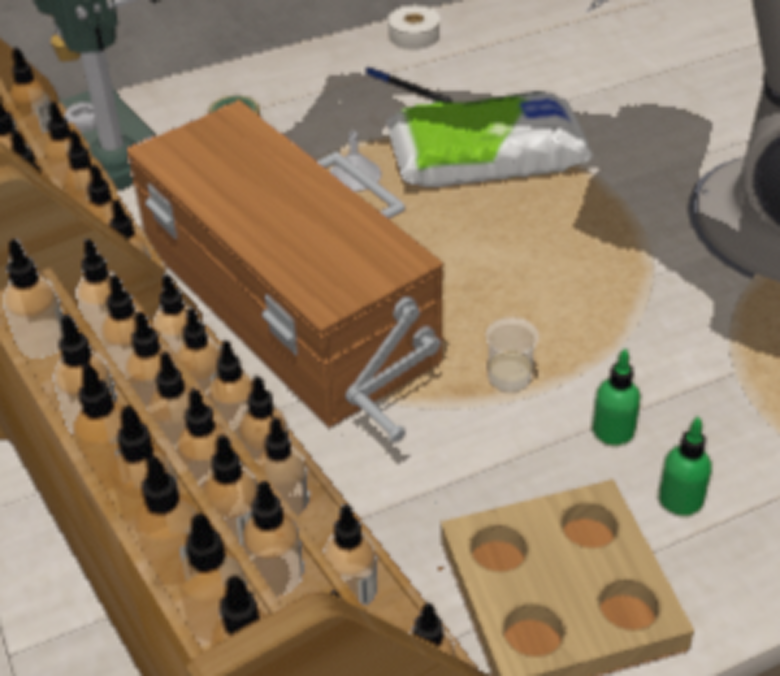

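The chest is shut with the stay folded, the carrier is empty, and the beaker, funnel, tin and green bottles are in place. The robot is clear.

```bash
python3 -c "
from cell import hand_in; print(hand_in())"
```

```text
the job is handed in; nothing more can be done
None
```

The job is handed in: all four amber bottles are in the chest, one per bore, and the lid is fully shut. I raised the lid by its handle, locked the stay past its dead point and placed the bottles. I then broke the knee and lowered the lid in the grip at about 0.4 rad/s until it closed.

The run took about 67 of the 210 s. The carrier was knocked about 22 mm part-way through; I measured it again before the last two picks.

Last checks:
- **Bottles:** before closing, their tops were at z 0.114–0.117 m against an expected 0.114, centred on the bores to about 3 mm. The inside could not be seen again once the lid was down.
- **Stay while loading:** the pin stayed at its locked position throughout.
- **Lid and stay after release:** the lid's top is within 0.3 mm of where it was when first shut, and the pin is within 0.5 mm of its folded position.
- **Bystanders:** the beaker, funnel, tin and green bottles look untouched in the final picture; I did not measure them.
- **Disagreement:** the scene camera read 3–4 mm high in y compared with the top camera. I worked from the top and wrist cameras, and no check failed.

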